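# Turn the dark hood over and latch it down over a camera module

## Task

A camera module stands in the test nest ready for its dark-frame test, but the black hood has been left mouth up on the mat. Turn the hood over, fit it mouth down over the camera without bumping the camera, and press it fully home so that both sprung latch bolts snap over its rim; then let go. Leave the other things on the bench where they are.

Things in the scene. Friction and masses are not known exactly. Their poses are not given: they have to be found in the camera images.
- hood_mid (a point): Centre, half-way up, of the dark hood: a loose matt black oblong cup, 42 mm (its x) by 70 mm (its y) outside, 74 mm high (z), 0.14 kg, with rounded corners. Its z axis points from the flat closed end to the mouth (up at the start, to be down at the end). Grip it across its 42 mm width, fingers closing along its x. It can lie on either 42 mm wide end face, leaning about 4 degrees on its rim.
- hood_mouth (a point): Centre of the hood's mouth, level with the face of the rim, 37 mm from hood_mid along z; axes as hood_mid. Inside, the hood is 36 mm (x) by 64 mm (y) and 70 mm deep. The turned-out rim round the mouth is 4 mm thick and stands out 5 mm all round (52 x 80 mm).
- hood: The same hood; origin at the centre of the outside of its closed end, axes as hood_mid.
- nest_seat (a point): Test nest: grey plate 96 x 186 mm fixed on the bench. This point: centre of its upper face, 16 mm above the bench, where the hood's rim comes to lie; z up, y along the long side. A grey block 33 mm (x) by 61 mm (y), 16 mm high, top edge bevelled 3 mm, fits the hood's mouth with 1.5 mm play all round (long side to long side, either way round). At 46 mm to +y and -y stand the latch housings, 24 mm high.
- cam: Camera module fixed in the nest: black frame, pale front, 24 mm (x) by 56 mm (y), standing from 10 to 63 mm above the plate's upper face, centred over nest_seat; origin at the centre of its underside. Delicate: the hood must not push on it with more than 6 N.
- latch_a (a joint): Sprung steel bolt, 14 mm wide, at the nest's +y end: 0 when out, to 0.0075 m pushed outward. Out, its slanted nose covers the hood's rim by 3.5 mm. A hood lowered over the block rests with its rim on both slants, about 12 mm above the plate; a push down of 12 to 18 N in all drives the bolts aside, and they snap back over the rim as it meets the plate.
- latch_b (a joint): The same bolt at the nest's -y end, same values. One bolt may snap over the rim before the other; then the hood stays slightly tilted with its other end high, and that end must be pushed down too.
- red_driver: Bystander, loose: red-handled screwdriver 172 mm long at the front edge of the mat; origin at the centre of its underside.
- tape_roll: Bystander, loose: amber tape roll, 60 mm across, 18 mm high, on the left; origin at the centre of its underside.
- paper_roll: Bystander, loose: white paper roll, 66 mm across, 30 mm high, on the left; origin at the centre of its underside.
- screw_cup: Bystander, loose: blue round cup of screws, 62 mm across, 31 mm high, at the back; origin at the centre of its underside.
- grey_case: Bystander, loose: small dark grey case, 53 x 65 x 25 mm, at the back; origin at the centre of its underside.
- power_block: Bystander, loose: black plug adapter, 48 x 58 x 40 mm, at the right front; origin at the centre of its underside.
Mind the look-alikes: they are no part of the job. Of the things that look like the hood, the larger one is meant.

How it is judged:
By the outcome, as a careful person would: the job done as asked, in the order asked, and still so for the second after the job is handed in, with the robot touching nothing.
It also fails if it takes over 72 s, if anything falls off the work surface, if the arm or the gripper's body presses on something with over 40 N, if the wrist force passes 120 N, or if a joint passes its speed limit or range.

## Robot

A 7-joint arm with a two-finger parallel gripper is mounted at the origin on a cart in front of the work surface, level with it; the furniture and walls round the work are solid. World frame = base frame: x ahead of the robot, y to its left, z up, the work surface at z = 0. Lengths are in mm, angles in rad, forces in N, time in s.
With the tool pointing down it reaches from about 425 to 875 mm from the base axis. Payload 9.9 kg.
Tool frame: the origin (TCP) lies midway between the tips of the shut fingers; the grasp point (between the pads) lies 19 mm behind it; z points along the fingers, x is the direction in which the jaws open and shut, and the axes are right-handed (so a half turn about z gives the same grasp; the last joint's range is limited). The gripper opens to 85 mm and grips with 20 to 120 N. Pads are 22 mm wide; open, the fingers measure 114 mm over their backs; the gripper's body (76 mm by 85 mm) begins 54 mm behind the grasp point. The pads swing forward as they close: fully open they stand 13 mm farther back than shut.
Start: joints at [1.15, 0.576, 0.025, 1.437, -0.015, 1.129, -0.057], TCP at [223.071, -637.078, 231.289] pointing down, gripper open.
Joint ranges: [-2.76, 2.76], [-0.34, 2.15], [-1.52, 1.57], [0.19, 2.46], [-1.09, 4.23], [0.17, 1.99], [-2.82, 2.82]. Speed limits (rad/s): [2.22, 2.22, 3.01, 3.01, 3.14, 3.14, 3.14].

## Interface

Orientations are given as a rotation vector (axis times angle).
In Python, from plant import * gives the robot as it stands.
- The arm moves only by the tool arm_command, never from a script. Its argument "moves" is a list that holds one entry, the list of rows, each a list of 7 numbers: the turn, a rotation vector about the tool's x, y, z in units of 5 degrees (1.0 is 5 degrees), then the shift along the tool's x, y, z in units of 25 mm (1.0 is 25 mm), then the opening, from 0 (shut) to 1 (fully open). A call has 1 to 8 rows; each row is the pose to reach, as a shift and turn from the pose measured when the call began, along the tool's axes at that moment; what a row does not reach only later rows make up. A row lasts 1/12 s, in which the tool goes at most 41.7 mm and 7.16 degrees, less where a joint would pass 70% of its speed; a pose out of reach is approached as far as the arm can. A call with a gripper value outside its range is refused whole. The fingers move at their own pace and stop on an object; the grip force is fixed at half the most. Time passes only in rows, so rows that repeat a pose let the fingers close. It gives the time, the measured TCP pose, the force and the opening at its end, in the units of the state.
- state(): the state, without advancing time (a new reading comes with each control period).
- get_image(name): name is "scene" or "top" or "wrist"; returns a dict with "pixels" (420x560x3 uint8, red, green, blue), "depth" (420x560 float32, mm along the optical axis (not along the pixel's ray), 0 where there is no reading), "mtx" (3x3 intrinsics, pixels), "origin" and "attitude" of the camera in the world. Camera axes: x right, y down, z forward; pixel columns grow to the right and rows downward; lengths in mm; the calibration is good to about 2 mm. The wrist camera is an equidistant fisheye: a pixel r from the principal point sees the ray r / f radians off the axis. A picture is of the moment at which its call begins.
- close_job(): hands the job in, once; it reports no verdict.
Trained networks look in a picture, given as the dict that the camera call returned (one of the last four; its "shot" number tells which), for a name from the list of things; names that differ only in an ending like _2 or _b are one class to them, and where a whole thing is asked for, a point or a joint stands for the part that bears it (a point fixed in the world has none). Each returns a list of dicts, best first, with "confidence" (0 to 1); they miss things now and then, are a little off and sometimes report something else, mostly with a low value. They report only what shows in the picture. A call takes as long as a camera call. They do not tell look-alikes from the thing itself.
- masks_of(query, picture): "region" (420x560 bool, what is visible of it) and "at" ([column, row] in pixels, amid what is visible of it).
The state is a dict: "t": time; "joints": joint angles; "qvel": joint speeds; "joint_efforts": joint torques, N m; "ee_pos": TCP position; "orientation": TCP orientation; "contact_force": force on the tool from outside, world axes, zero at the start; "ft_torque": the same for the moment, N m; "finger_gap": opening from 0.0 (shut) to 1.0 (fully open).
Only numpy, scipy, OpenCV 4.12 (cv2) and the standard library are available. Lean on these libraries where they do the work, as an engineer would, in place of code of your own. Each camera call takes 0.05 s, during which the arm holds its last target.

## Working session

There is one attempt and no reset: what is moved stays moved. The work goes in short steps, Python scripts to look and compute and a tool call to move; the robot and the scene stay as the last step left them, time stands still between calls to the robot, and variables do not carry over. Pictures are saved under pics/ and viewed, and the job is handed in when it is done.

Besides the shell and the picture viewer there is one more tool, called after ">>>" as name(argument=value, ...), one argument or row to a line, values as JSON. arm_command: Moves the arm, as the interface text tells. Its arguments: {"type":"object","properties":{"moves":{"type":"array"}},"required":["moves"]}

```bash
ls; mkdir -p pics
python3 - <<'E'
from plant import *
import cv2,numpy as np
s=state();print(s)
for n in("scene","top","wrist"):
    p=get_image(n);cv2.imwrite(f"pics/{n}0.png",p["pixels"][:,:,::-1]);print(n,p["mtx"],p["origin"],p["attitude"],p["shot"])
    np.savez(f"{n}0.npz",**{k:p[k] for k in("pixels","depth","mtx","origin","attitude")})
    if n!="wrist":
        for q in("hood","cam","latch_a","nest_seat"):
            try:
                for m in masks_of(q,p): print(n,q,m["confidence"],m["at"],m["region"].sum())
            except Exception as e: print(q,e)
E
```

```text
pics
{'t': 0.0, 'joints': array([ 1.15019736,  0.57652694,  0.02484968,  1.43790986, -0.01499998,
        1.12900562, -0.05652225]), 'qvel': array([ 1.41229859e-03, -1.75177535e-04, -9.48754314e-04, -1.16425540e-03,
       -3.67054734e-04, -7.34463451e-05, -8.52498265e-05]), 'joint_efforts': array([-4.89176273e-04, -7.65768886e+01,  2.25027144e+00, -2.85969490e+01,
        1.53866981e-02,  1.26933333e-02,  8.79709455e-05]), 'ee_pos': array([ 222.91685614, -636.64518999,  230.44561399]), 'orientation': array([-2.56162273e+00,  1.81716987e+00,  2.21133680e-03]), 'contact_force': array([ 0.49573501,  0.09893578, -0.39166611]), 'ft_torque': array([-0.03876857,  0.0053081 , -0.02144641]), 'finger_gap': 1.0011824100561664}
scene [[491.91480904   0.         270.443749  ]
 [  0.         491.91480904 212.10467867]
 [  0.           0.           1.        ]] [-211.16592039  904.14696937  736.61974104] [-1.03405114  2.23629134 -1.19536993] 1
scene hood 0.86 [342.6, 205.6] 860
scene hood 0.85 [299.1, 205.2] 327
scene cam 0.59 [245.5, 244.2] 405
scene latch_a 0.48 [223.2, 266.7] 71
scene nest_seat 0.75 [250.5, 256.4] 2397
top [[513.43395099   0.         281.64483215]
 [  0.         513.43395099 210.79407215]
 [  0.           0.           1.        ]] [ 421.02554411  290.31788829 1424.35857258] [-2.2250767   2.17181462 -0.07812791] 2
top hood 0.86 [355.6, 219.9] 606
top hood 0.58 [330.1, 185.0] 272
top cam 0.69 [245.4, 206.4] 170
top latch_a 0.53 [219.9, 210.9] 32
top latch_a 0.49 [271.7, 201.4] 46
top latch_a 0.2 [353.7, 220.9] 580
top nest_seat 0.8 [247.2, 207.4] 2380
top nest_seat 0.66 [359.9, 150.3] 447
top nest_seat 0.33 [354.2, 222.2] 575
wrist [[325.1922621    0.         277.42175383]
 [  0.         325.1922621  209.17972094]
 [  0.           0.           1.        ]] [ 290.28700695 -612.06837285  373.89007704] [ 2.36438752 -1.67663185 -0.23952531] 3
```

Run:
```python
import cv2,numpy as np
a=cv2.imread("pics/scene0.png");b=cv2.imread("pics/top0.png")
cv2.imwrite("pics/s1.png",cv2.resize(a[150:330,150:410],(780,540),interpolation=cv2.INTER_CUBIC))
cv2.imwrite("pics/t1.png",cv2.resize(b[110:290,180:440],(780,540),interpolation=cv2.INTER_CUBIC))
```

```text
(no output)
```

View pics/scene0.png

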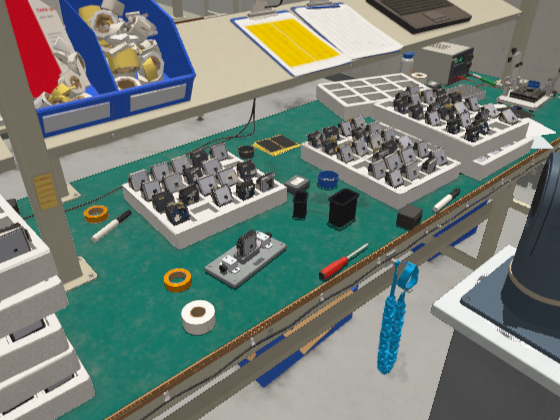

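View pics/top0.png

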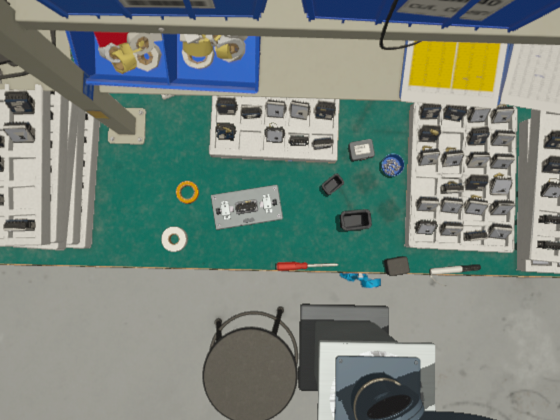

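```bash
sleep 1
```

```text
(no output)
```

View pics/s1.png

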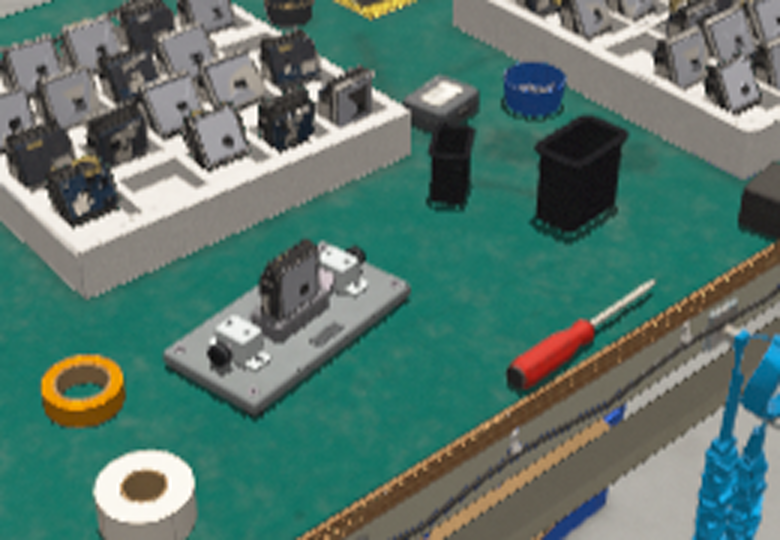

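View pics/t1.png

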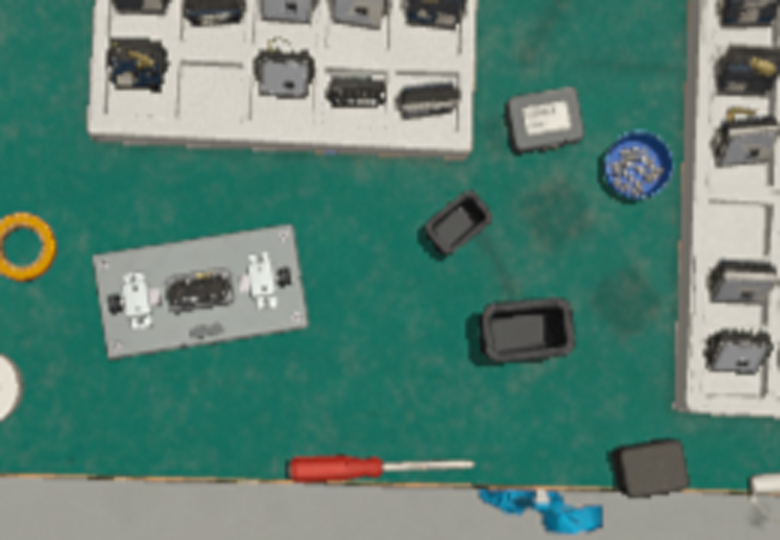

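Candidates for the hood in the top view are the large black cup (355,220), a small black cup (332,185), the grey case (361,150) and the power block (397,266). By the description it is the large one at (355,220), and the crop confirms it: mouth up, flanged rim. In the same view the nest is at (247,207), with its latches at (222,210) and (270,203).

```bash
cat > h.py <<'E'
import numpy as np,cv2
from scipy.spatial.transform import Rotation as R
def cloud(p):
    d=p["depth"];K=p["mtx"];v,u=np.mgrid[:420,:560]
    c=np.stack([(u-K[0,2])/K[0,0]*d,(v-K[1,2])/K[1,1]*d,d],-1)
    w=c@R.from_rotvec(p["attitude"]).as_matrix().T+p["origin"]
    w[d==0]=np.nan
    return w
def proj(p,X):
    c=(np.atleast_2d(X)-p["origin"])@R.from_rotvec(p["attitude"]).as_matrix()
    return c[:,:2]/c[:,2:]*[p["mtx"][0,0],p["mtx"][1,1]]+[p["mtx"][0,2],p["mtx"][1,2]]
E
python3 - <<'E'
from h import *
for n in("top","scene"):
    p=np.load(n+"0.npz");w=cloud(p)
    roi={"top":{"hood":(330,200,380,240),"nest":(205,180,290,232),"small":(318,172,346,200)},"scene":{"hood":(325,185,362,232),"nest":(200,225,292,292),"small":(290,185,312,222)}}[n]
    for k,(a,b,c,d) in roi.items():
        W=w[b:d,a:c].reshape(-1,3);W=W[np.isfinite(W[:,2])]
        tb=w[b:d,a:c]
        print(n,k,"z range",np.percentile(W[:,2],[2,50,98]))
        sel={"hood":(W[:,2]>66)&(W[:,2]<82),"nest":(W[:,2]>10)&(W[:,2]<22),"small":(W[:,2]>30)}[k]
        q=W[sel]; r=cv2.minAreaRect(q[:,:2].astype(np.float32)); print(len(q),np.median(q[:,2]),r)
        if k=="nest":
            q=W[(W[:,2]>70)];print(" cam top",len(q),q.mean(0),cv2.minAreaRect(q[:,:2].astype(np.float32)),np.percentile(q[:,2],98))
    g=w[235:255,300:330].reshape(-1,3) if n=="top" else w[290:330,250:280].reshape(-1,3)
    print("mat",np.nanmedian(g,0))
E
```

```text
top hood z range [-5.89165987  1.54298033 76.33520046]
254 73.68053560024623 ((482.14434814453125, 76.98062896728516), (51.77216720581055, 80.78105163574219), 6.206283092498779)
top nest z range [-5.1287872  11.55639378 72.08523228]
1687 16.14288761720468 ((512.6151733398438, 369.95257568359375), (96.22744750976562, 185.9554901123047), 10.472640037536621)
 cam top 106 [508.89748027 369.11953056  75.76536068] ((510.2408142089844, 368.71746826171875), (17.420591354370117, 51.615543365478516), 11.049395561218262) 81.4058067914269
top small z range [-5.40003637  1.27291547 55.16514525]
137 52.10687343764653 ((578.0292358398438, 138.24334716796875), (36.866302490234375, 57.184417724609375), 39.243316650390625)
mat [ 4.12684445e+02  1.78123687e+02 -4.86270657e-02]
scene hood z range [-1.95654805 10.78964729 75.57472077]
242 73.49914218726258 ((482.1676940917969, 75.53136444091797), (54.247276306152344, 84.72714233398438), 5.727149963378906)
scene nest z range [-1.88496999  2.39503529 68.99624373]
1460 16.56484057795518 ((558.6048583984375, 376.6134948730469), (193.2489776611328, 188.2905731201172), 9.7493257522583)
 cam top 119 [507.26164484 370.11047575  75.6940316 ] ((510.2533874511719, 369.05609130859375), (19.43621826171875, 49.10017395019531), 8.329972267150879) 80.38262413150233
scene small z range [-2.4193953  11.04724249 54.19080743]
214 45.94097783833985 ((577.6851806640625, 137.268310546875), (36.95198059082031, 59.679718017578125), 40.26980972290039)
mat [3.63287018e+02 4.32449999e+02 3.63651881e-01]
```

```bash
cat >> h.py <<'E'
def pose(pos,yaw,tilt):
    """tool R: jaw axis u at yaw; body leans to +v (v=u rotated +90) by tilt deg"""
    y=np.deg2rad(yaw);t=np.deg2rad(tilt)
    u=np.array([np.cos(y),np.sin(y),0]);v=np.array([-np.sin(y),np.cos(y),0]);k=np.array([0,0,1.])
    z=-v*np.sin(t)-k*np.cos(t)
    return np.array(pos,float),np.stack([u,np.cross(z,u),z],1)
def rel(T,s):
    p,M=T;R0=R.from_rotvec(s["orientation"])
    rv=(R0.inv()*R.from_matrix(M)).as_rotvec(degrees=True); d=R0.inv().apply(p-s["ee_pos"])
    n=max(np.linalg.norm(rv)/7.16,np.linalg.norm(d)/41.7)
    print("row",np.round(np.r_[rv/5,d/25],2).tolist(),"rows>=%.1f"%n)
def now(s):
    M=R.from_rotvec(s["orientation"]).as_matrix()
    yaw=np.degrees(np.arctan2(M[1,0],M[0,0]));v=[-np.sin(np.radians(yaw)),np.cos(np.radians(yaw)),0]
    print("t%.2f pos"%s["t"],s["ee_pos"].round(1),"yaw %.1f tilt %.1f jawz %.3f"%(yaw,np.degrees(np.arctan2(-M[:,2]@v,-M[2,2])),M[2,0]),"F",s["contact_force"].round(1),"gap %.3f"%s["finger_gap"],"q",s["joints"].round(2))
E
python3 - <<'E'
from plant import *
from h import *
s=state();now(s)
rel(pose((500,-300,280),-30,0),s)
E
```

```text
t0.55 pos [ 223.1 -637.1  231.3] yaw -70.7 tilt -0.0 jawz -0.000 F [0.8 0.8 0.1] gap 0.996 q [ 1.15  0.58  0.02  1.44 -0.02  1.13 -0.06]
row [-0.0, 0.0, -8.14, -9.07, -14.91, -1.95] rows>=10.5
```

>>> arm_command(
  moves=[
    [[0,0,-2,-2.3,-3.7,-0.5,1],[0,0,-4,-4.5,-7.4,-1,1],[0,0,-6,-6.8,-11.2,-1.5,1],[0,0,-8.1,-9.1,-14.9,-2,1],[0,0,-8.1,-9.1,-14.9,-2,1],[0,0,-8.1,-9.1,-14.9,-2,1],[0,0,-8.1,-9.1,-14.9,-2,1],[0,0,-8.1,-9.1,-14.9,-2,1]],
  ],
)

```text
t: 1.22
ee_pos: [433.6, -379.2, 269.8]
orientation: [3.033, -0.818, 0.001]
contact_force: [0.2, -0.9, -0.3]
finger_gap: 1.004
```

Run:
```python
from plant import *
from h import *
s=state();now(s)
rel(pose((540,-40,280),3,20),s)
```

```text
t1.22 pos [ 433.6 -379.2  269.8] yaw -30.2 tilt 0.0 jawz 0.001 F [ 0.2 -0.9 -0.3] gap 1.004 q [ 0.78  0.4  -0.21  1.64  0.09  1.11  0.02]
row [-3.88, 1.15, -6.57, -3.14, -13.87, -0.41] rows>=8.5
```

>>> arm_command(
  moves=[
    [[-1.9,0.6,-3.3,-1.6,-7,-0.2,1],[-3.9,1.2,-6.6,-3.1,-13.9,-0.4,1],[-3.9,1.2,-6.6,-3.1,-13.9,-0.4,1],[-3.9,1.2,-6.6,-3.1,-13.9,-0.4,1],[-3.9,1.2,-6.6,-3.1,-13.9,-0.4,1],[-3.9,1.2,-6.6,-3.1,-13.9,-0.4,1],[-3.9,1.2,-6.6,-3.1,-13.9,-0.4,1],[-3.9,1.2,-6.6,-3.1,-13.9,-0.4,1]],
  ],
)

```text
t: 1.88
ee_pos: [534.0, -60.6, 279.5]
orientation: [2.789, 0.079, 0.019]
contact_force: [0.8, -0.7, -0.9]
finger_gap: 0.999
```

```bash
cat >> h.py <<'E'
def gp(grip,yaw,tilt,back=0,off=22):
    """TCP pose for grip point; off= TCP beyond grip; back = retreat"""
    p,M=pose(grip,yaw,tilt); return p+M[:,2]*(off-back),M
E
python3 - <<'E'
from plant import *
from h import *
s=state();now(s)
y=np.radians(6.2);v=np.array([-np.sin(y),np.cos(y),0])
g=np.array([482,76.5,38])+v*14
T=gp(g,6.2,55,back=110);print(T[0]);rel(T,s)
E
```

```text
t1.88 pos [534.  -60.6 279.5] yaw 3.3 tilt 20.2 jawz 0.004 F [ 0.8 -0.7 -0.9] gap 0.999 q [ 0.06  0.35 -0.38  1.77  0.51  1.18 -0.47]
[472.70283444 162.08186341  88.4747264 ]
row [-6.96, 0.33, -0.49, -1.96, -11.11, 4.05] rows>=7.2
```

>>> arm_command(
  moves=[
    [[-1.5,0,0,-0.3,-2.6,0,1],[-3,0,0,-0.6,-5,0.3,1],[-4.2,0.1,-0.1,-1,-7.5,0.8,1],[-5.6,0.3,-0.4,-1.5,-9.5,2.2,1],[-7,0.3,-0.5,-2,-11.1,4,1],[-7,0.3,-0.5,-2,-11.1,4,1],[-7,0.3,-0.5,-2,-11.1,4,1],[-7,0.3,-0.5,-2,-11.1,4,1]],
  ],
)

```text
t: 2.55
ee_pos: [469.9, 165.2, 86.2]
orientation: [2.175, 0.123, 0.058]
contact_force: [0.8, 0.3, 0.0]
finger_gap: 1.005
```

```bash
cat > look.py <<'E'
from plant import *
from h import *
import sys
def look(name,out,crop=None,sc=1):
    p=get_image(name);im=p["pixels"][:,:,::-1]
    if crop: a,b,c,d=crop;im=im[b:d,a:c]
    im=cv2.resize(im,None,fx=sc,fy=sc,interpolation=cv2.INTER_CUBIC) if sc!=1 else im
    cv2.imwrite(f"pics/{out}.png",im);return p
E
python3 - <<'E'
from look import *
s=state();now(s)
y=np.radians(6.2);v=np.array([-np.sin(y),np.cos(y),0])
g=np.array([482,76.5,38])+v*14
rel(gp(g,6.2,55,back=110),s);rel(gp(g,6.2,55),s)
look("scene","s2",(200,100,460,300),3);look("wrist","w2")
E
```

```text
t2.55 pos [469.9 165.2  86.2] yaw 6.3 tilt 55.2 jawz -0.005 F [0.8 0.3 0. ] gap 1.005 q [-0.69  0.9  -0.32  1.77  0.78  1.49 -1.38]
row [0.04, 0.01, 0.06, 0.1, 0.15, 0.06] rows>=0.1
row [0.04, 0.01, 0.06, 0.1, 0.14, 4.46] rows>=2.7
```

View pics/s2.png

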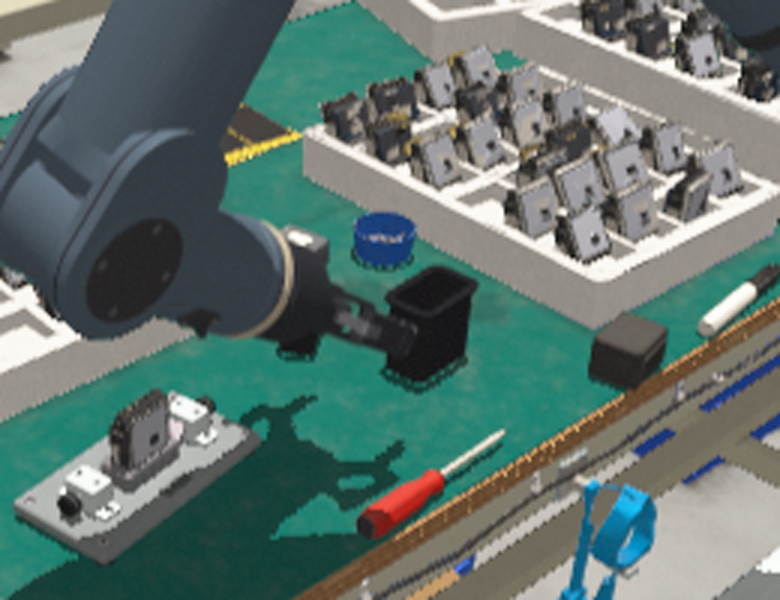

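View pics/w2.png

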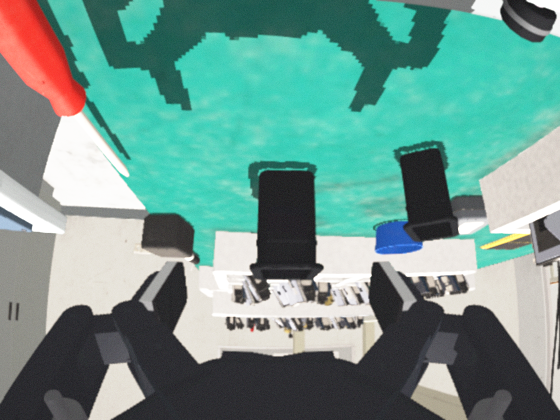

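>>> arm_command(
  moves=[
    [[0,0,0.1,0.1,0.1,1.2,1],[0,0,0.1,0.1,0.1,2.4,1],[0,0,0.1,0.1,0.1,3.4,1],[0,0,0.1,0.1,0.1,4.2,1],[0,0,0.1,0.1,0.1,4.5,1],[0,0,0.1,0.1,0.1,4.5,1]],
  ],
)

```text
t: 3.15
ee_pos: [482.0, 71.0, 23.1]
orientation: [2.175, 0.115, 0.058]
contact_force: [0.0, -0.1, 0.8]
finger_gap: 1.001
```

Run:
```python
from look import *
s=state();now(s)
y=np.radians(6.2);v=np.array([-np.sin(y),np.cos(y),0])
g=np.array([482,76.5,38])+v*14
rel(gp(g,6.2,55),s)
look("scene","s3",(200,100,460,300),3);look("wrist","w3")
```

```text
t3.15 pos [482.   71.   23.1] yaw 6.0 tilt 55.2 jawz -0.001 F [ 0.  -0.1  0.8] gap 1.001 q [-0.59  0.96 -0.27  1.92  0.92  1.3  -1.47]
row [0.05, 0.04, -0.01, 0.02, 0.04, -0.1] rows>=0.1
```

View pics/s3.png

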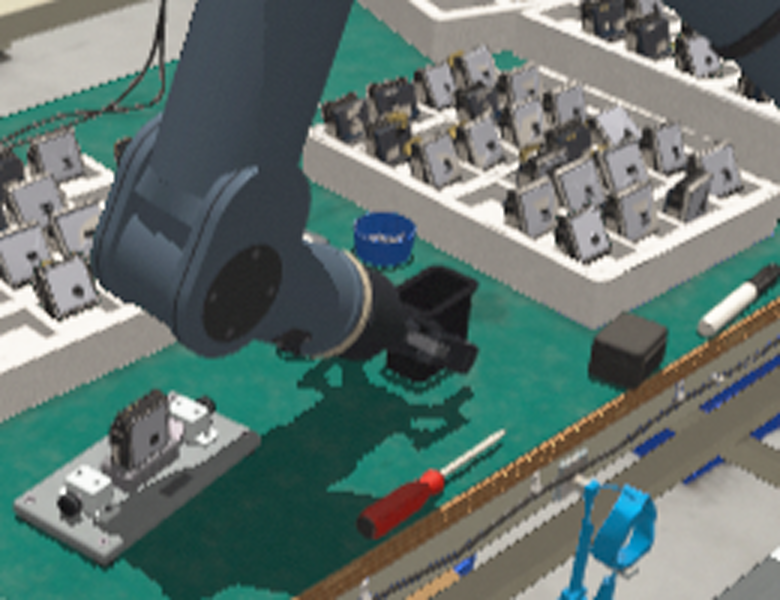

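View pics/w3.png

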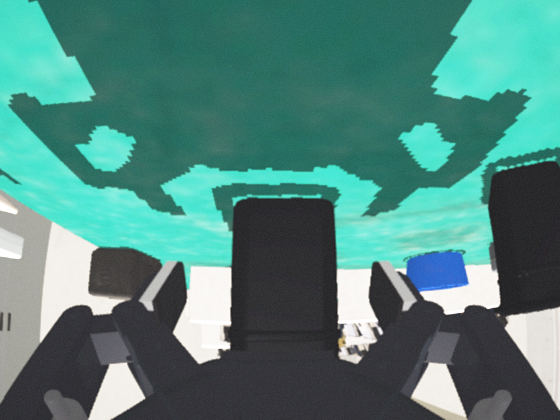

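>>> arm_command(
  moves=[
    [[0,0,0,0,0,0,0.3],[0,0,0,0,0,0,0.3],[0,0,0,0,0,0,0.3],[0,0,0,0,0,0,0.3],[0,0,0,0,0,0,0.3],[0,0,0,0,0,0,0.3]],
  ],
)

```text
t: 3.75
ee_pos: [482.5, 74.8, 23.8]
orientation: [2.178, 0.118, 0.062]
contact_force: [-0.9, 4.3, 5.5]
finger_gap: 0.489
```

Run:
```python
from look import *
s=state();now(s)
rel(pose(s["ee_pos"]+[0,60,110],6.2,55),s)
look("wrist","w4")
```

```text
t3.75 pos [482.5  74.8  23.8] yaw 6.2 tilt 55.0 jawz 0.001 F [-0.9  4.3  5.5] gap 0.489 q [-0.6   0.96 -0.27  1.92  0.91  1.31 -1.47]
row [0.01, -0.01, -0.0, 0.26, 2.24, -4.48] rows>=3.0
```

View pics/w4.png

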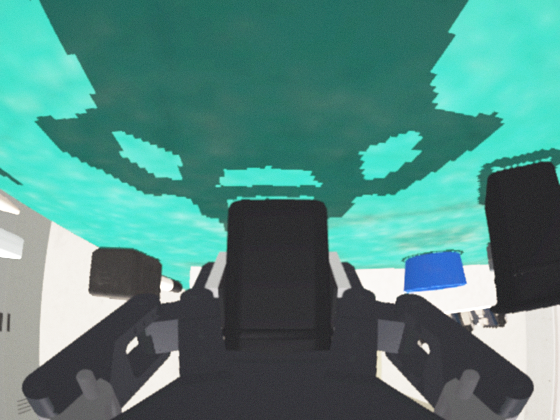

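>>> arm_command(
  moves=[
    [[0,0,0,0.1,0.3,-0.8,0.3],[0,0,0,0.1,0.8,-1.6,0.3],[0,0,0,0.2,1.4,-2.6,0.3],[0,0,0,0.3,2.2,-4,0.3],[0,0,0,0.3,2.6,-4.8,0.3],[0,0,0,0.3,2.6,-4.8,0.3]],
  ],
)

```text
t: 4.3
ee_pos: [483.9, 140.0, 148.7]
orientation: [2.184, 0.118, 0.068]
contact_force: [-0.6, 1.1, -2.6]
finger_gap: 0.482
```

```bash
cat >> h.py <<'E'
def hoodR(yaw,phi):
    """hood rot: u=x; phi=0 mouth up, rotation about u by phi deg (90: mouth to -v)"""
    return R.from_rotvec([0,0,np.radians(yaw)])*R.from_rotvec([np.radians(phi),0,0])
def mk(p,M):
    T=np.eye(4);T[:3,:3]=M;T[:3,3]=p;return T
E
python3 - <<'E'
from look import *
s=state();now(s)
T0=mk([482.5,74.8,23.8],R.from_rotvec([2.178,.118,.062]).as_matrix())
H0=mk([482,76.5,37],hoodR(6.2,0).as_matrix())
G=np.linalg.inv(H0)@T0;np.save("G1.npy",G);print(G.round(2))
T=mk([480,190,150],hoodR(10.5,85.9).as_matrix())@G
print(T[:3,3]);rel((T[:3,3],T[:3,:3]),s)
T=mk([480,190,150],hoodR(10.5,45).as_matrix())@G
rel((T[:3,3],T[:3,:3]),s)
look("scene","s5",(200,100,460,300),3)
E
```

```text
t4.30 pos [483.9 140.  148.7] yaw 6.3 tilt 54.7 jawz 0.005 F [-0.6  1.1 -2.6] gap 0.482 q [-0.65  0.79 -0.32  1.79  0.78  1.53 -1.29]
[[  1.    -0.     0.     0.31]
 [  0.    -0.57  -0.82  -1.74]
 [  0.     0.82  -0.57 -13.2 ]
 [  0.     0.     0.     1.  ]]
[477.93159863 202.88026783 147.31664084]
row [17.11, 0.13, -0.9, 0.04, -1.5, -2.03] rows>=12.0
row [8.93, 0.41, -0.75, 0.06, -1.65, -1.69] rows>=6.3
```

View pics/s5.png

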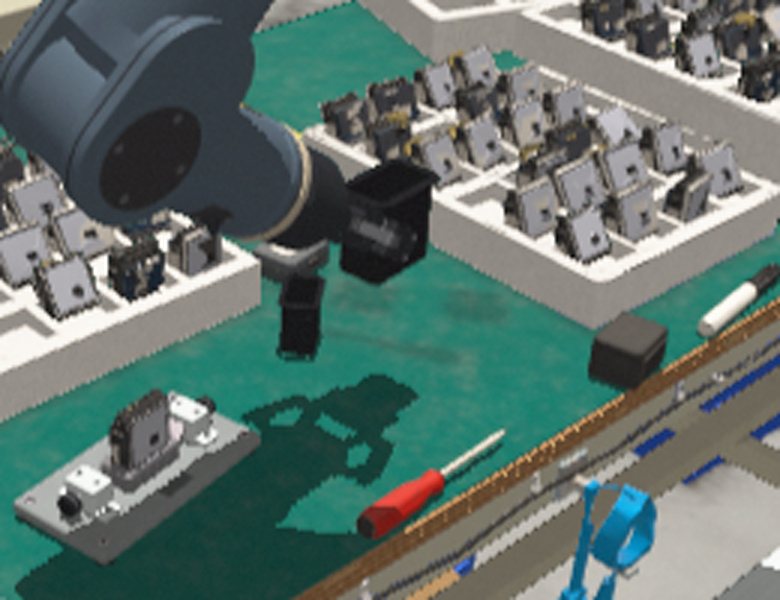

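>>> arm_command(
  moves=[
    [[1.4,0.1,-0.1,0,-0.3,-0.3,0.3],[2.8,0.1,-0.2,0,-0.5,-0.6,0.3],[4.2,0.2,-0.3,0,-0.8,-0.9,0.3],[5.6,0.2,-0.5,0,-1.1,-1.2,0.3],[7,0.3,-0.6,0,-1.4,-1.4,0.3],[8.4,0.4,-0.7,0.1,-1.6,-1.7,0.3],[9.8,0.4,-0.8,0.1,-1.6,-1.8,0.3],[11.2,0.4,-0.8,0.1,-1.6,-1.8,0.3]],
  ],
)

```text
t: 5.02
ee_pos: [479.5, 198.6, 140.1]
orientation: [-3.102, -0.289, -0.004]
contact_force: [0.4, 0.1, -2.4]
finger_gap: 0.485
```

Run:
```python
from look import *
s=state();now(s)
G=np.load("G1.npy")
T=mk([480,190,150],hoodR(10.5,85.9).as_matrix())@G
rel((T[:3,3],T[:3,:3]),s)
```

```text
t5.02 pos [479.5 198.6 140.1] yaw 10.6 tilt -1.5 jawz 0.005 F [ 0.4  0.1 -2.4] gap 0.485 q [ 0.    0.52 -0.68  1.96  0.42  0.8  -0.73]
row [5.87, -0.05, 0.05, -0.03, -0.19, -0.28] rows>=4.1
```

>>> arm_command(
  moves=[
    [[1.4,0,0,0,0,-0.1,0.3],[2.8,0,0,0,-0.1,-0.2,0.3],[4.2,0,0,0,-0.1,-0.2,0.3],[5.5,0,0,0,-0.2,-0.3,0.3],[5.9,0,0,0,-0.2,-0.3,0.3],[5.9,0,0,0,-0.2,-0.3,0.3],[5.9,0,0,0,-0.2,-0.3,0.3]],
  ],
)

```text
t: 5.6
ee_pos: [478.0, 202.1, 146.4]
orientation: [-2.591, -0.239, 0.064]
contact_force: [-0.2, -0.5, -1.1]
finger_gap: 0.485
```

Run:
```python
from look import *
s=state();now(s)
G=np.load("G1.npy")
T=mk([480,190,48],hoodR(10.5,85.9).as_matrix())@G
rel((T[:3,3],T[:3,:3]),s)
T=mk([480,190,39],hoodR(10.5,85.9).as_matrix())@G
rel((T[:3,3],T[:3,:3]),s)
p=look("scene","s6",(200,100,460,300),3);look("top","t6",(180,110,440,290),3)
```

```text
t5.60 pos [478.  202.1 146.4] yaw 10.5 tilt -31.0 jawz 0.002 F [-0.2 -0.5 -1.1] gap 0.485 q [ 0.53  0.7  -1.04  2.    0.1   0.63 -0.25]
row [-0.03, -0.01, 0.02, -0.01, 2.05, 3.48] rows>=2.4
row [-0.03, -0.01, 0.02, -0.01, 2.24, 3.79] rows>=2.6
```

View pics/s6.png

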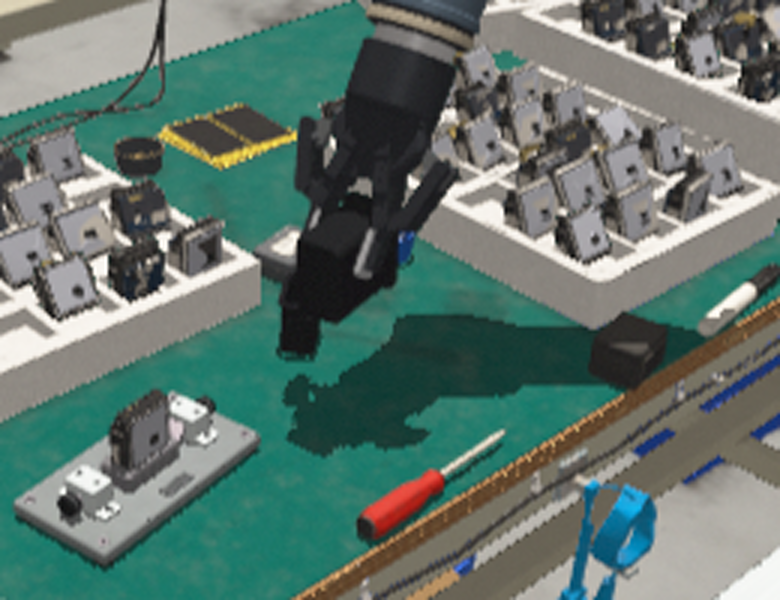

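View pics/t6.png

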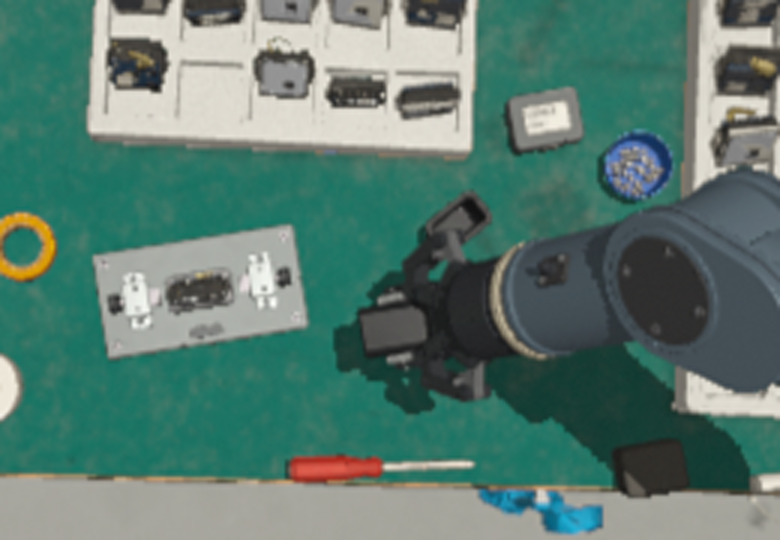

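Run:
```python
from look import *
s=state();now(s)
G=np.load("G1.npy")
for z in (90,48,40):
    T=mk([465,195,z],hoodR(10.5,85.9).as_matrix())@G
    rel((T[:3,3],T[:3,:3]),s)
```

```text
t5.70 pos [477.9 204.3 147.7] yaw 10.8 tilt -30.9 jawz 0.005 F [ 0.4  0.2 -1. ] gap 0.483 q [ 0.53  0.7  -1.04  2.    0.1   0.63 -0.25]
row [-0.01, -0.02, 0.08, -0.57, 1.02, 2.2] rows>=1.5
row [-0.01, -0.02, 0.08, -0.58, 1.88, 3.64] rows>=2.5
row [-0.01, -0.02, 0.08, -0.58, 2.05, 3.92] rows>=2.7
```

>>> arm_command(
  moves=[
    [[0,0,0,-0.3,0.4,0.9,0.3],[0,0,0,-0.6,0.9,1.9,0.3],[0,0,0,-0.6,1.3,2.7,0.3],[0,0,0,-0.6,1.6,3.2,0.3],[0,0,0,-0.6,1.8,3.5,0.3],[0,0,0,-0.6,1.9,3.7,0.3],[0,0,0,-0.6,1.9,3.7,0.3]],
  ],
)

```text
t: 6.28
ee_pos: [462.1, 209.1, 43.7]
orientation: [-2.592, -0.249, 0.062]
contact_force: [-0.6, 0.3, -0.9]
finger_gap: 0.48
```

Run:
```python
from look import *
s=state();now(s)
G=np.load("G1.npy")
for z in (40,38,36):
    T=mk([465,195,z],hoodR(10.5,85.9).as_matrix())@G
    rel((T[:3,3],T[:3,:3]),s)
p=look("scene","s7",(200,100,460,300),3)
```

```text
t6.28 pos [462.1 209.1  43.7] yaw 10.9 tilt -30.9 jawz 0.005 F [-0.6  0.3 -0.9] gap 0.480 q [ 0.42  0.83 -0.9   2.12  0.21  0.38 -0.27]
row [-0.01, -0.01, 0.1, 0.02, 0.18, 0.19] rows>=0.2
row [-0.01, -0.01, 0.1, 0.02, 0.22, 0.26] rows>=0.2
row [-0.01, -0.01, 0.1, 0.02, 0.26, 0.33] rows>=0.3
```

View pics/s7.png

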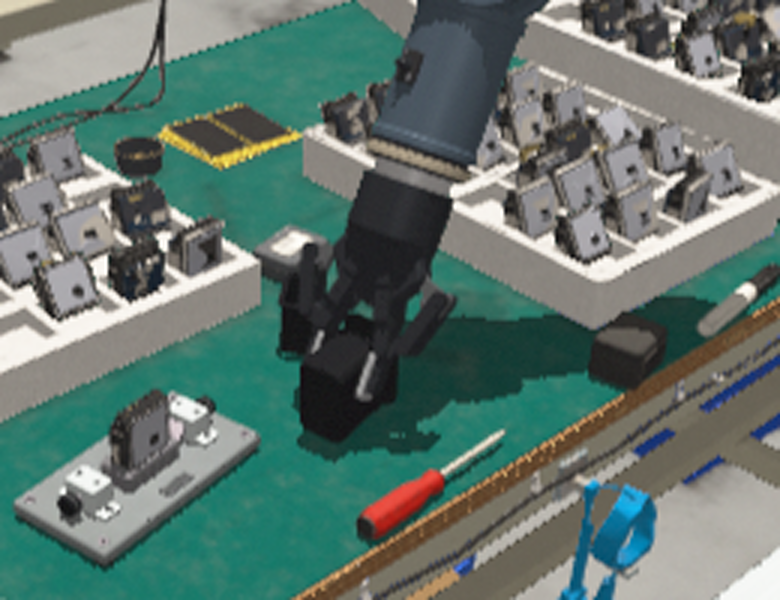

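>>> arm_command(
  moves=[
    [[0,0,0,0,0.1,0.1,0.3],[0,0,0,0,0.15,0.2,0.3],[0,0,0,0,0.2,0.28,0.3],[0,0,0,0,0.2,0.28,0.3],[0,0,0,0,0.2,0.28,0.3]],
  ],
)

```text
t: 6.75
ee_pos: [463.1, 208.5, 36.2]
orientation: [-2.592, -0.248, 0.059]
contact_force: [-0.8, -0.7, 4.1]
finger_gap: 0.486
```

>>> arm_command(
  moves=[
    [[0,0,0,0,0,0,0.5],[0,0,0,0,0,0,0.6],[0,0,0,0,0,0,0.8],[0,0,0,0,0,0,1],[0,0,0,0,0,0,1],[0,0,0,0,0,-0.6,1],[0,0,0,0,0,-1.5,1],[0,0,0,0,0,-2.5,1]],
  ],
)

```text
t: 7.42
ee_pos: [467.9, 177.0, 90.1]
orientation: [-2.591, -0.249, 0.062]
contact_force: [0.9, 0.1, 0.6]
finger_gap: 0.998
```

>>> arm_command(
  moves=[
    [[0,0,0,0,0,-1.5,1],[0,0,0,0,0,-3,1],[-1,0,0,0,0,-4.2,1],[-2,0,0,0,-0.5,-5,1],[-3,0,0,0,-1,-5,1],[-3,0,0,0,-1,-5,1]],
  ],
)

```text
t: 7.92
ee_pos: [475.3, 141.2, 214.7]
orientation: [-2.853, -0.287, 0.02]
contact_force: [-0.5, 1.6, 0.3]
finger_gap: 0.999
```

Run:
```python
from look import *
s=state();now(s)
for n,c in (("scene",(200,100,460,300)),("top",(180,110,440,290))):
    p=look(n,n+"8",c,3)
    w=cloud(p)
    for m in masks_of("hood",p):
        W=w[m["region"]];W=W[W[:,2]>5];print(n,m["confidence"],m["at"],len(W),np.nanpercentile(W,[2,50,98],axis=0).round(1).tolist())
    np.savez(f"{n}8.npz",**{k:p[k] for k in("pixels","depth","mtx","origin","attitude")})
```

```text
t7.92 pos [475.3 141.2 214.7] yaw 11.4 tilt -15.7 jawz 0.014 F [-0.5  1.6  0.3] gap 0.999 q [ 0.51  0.48 -1.01  1.93  0.18  0.87 -0.34]
scene 0.81 [302.6, 201.4] 335 [[553.0, 110.2, 6.4], [569.8, 146.4, 36.9], [604.2, 163.8, 54.9]]
scene 0.58 [315.8, 224.3] 968 [[437.9, 158.0, 9.1], [450.3, 207.6, 57.1], [482.1, 234.6, 78.0]]
top 0.84 [309.5, 227.0] 429 [[441.9, 164.1, 64.9], [463.6, 199.5, 71.5], [485.2, 234.2, 81.0]]
top 0.76 [334.2, 184.4] 189 [[553.2, 111.3, 5.1], [581.0, 134.5, 49.3], [602.6, 165.9, 57.2]]
```

View pics/scene8.png

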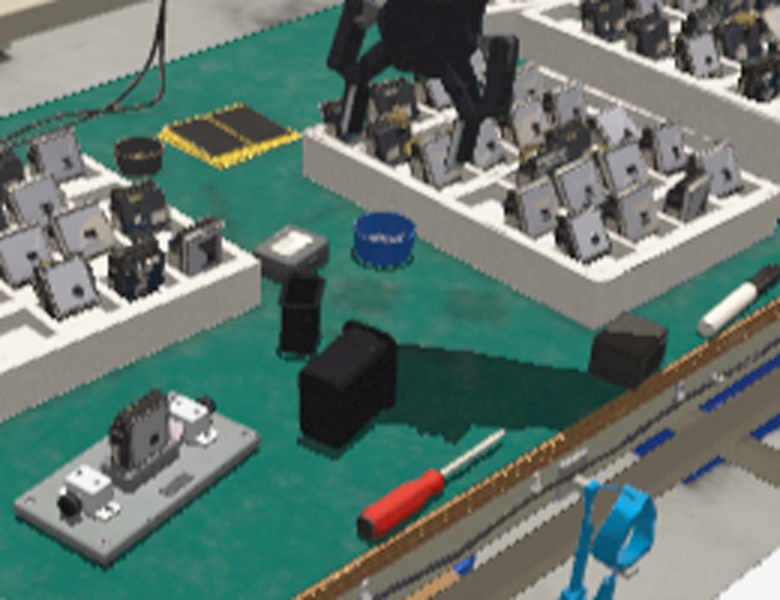

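View pics/top8.png

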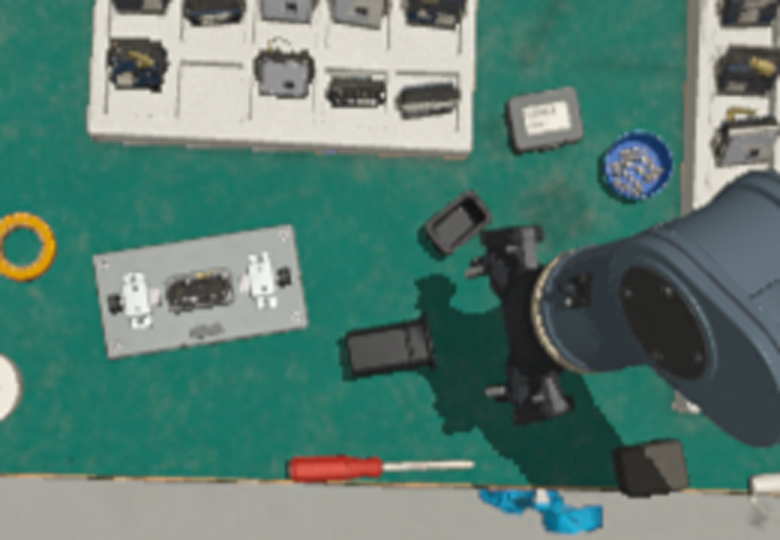

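Run:
```python
from h import *
p=np.load("top8.npz");w=cloud(p)
W=w[200:260,285:340].reshape(-1,3);W=W[(W[:,2]>58)&(W[:,2]<90)]
W=W[(W[:,1]>155)&(W[:,1]<245)&(W[:,0]<500)]
print(len(W),cv2.minAreaRect(W[:,:2].astype(np.float32)))
# body only
for lo,hi in((150,170),(172,184),(184,200),(200,215),(215,240)):
    q=W[(W[:,1]>lo)&(W[:,1]<hi)];print(lo,hi,len(q),q[:,0].min().round(1),q[:,0].max().round(1),q.mean(0).round(1), np.median(q[:,2]))
print(np.polyfit(W[W[:,1]>175][:,1],W[W[:,1]>175][:,2],1), W[:,1].min(),W[:,1].max())
B=W[(W[:,1]>178)];print(cv2.minAreaRect(B[:,:2].astype(np.float32)))
```

```text
445 ((463.42803955078125, 198.9272003173828), (48.26999282836914, 72.97504425048828), 10.570326805114746)
150 170 50 446.0 493.6 [465.4 166.1  77.2] 77.70229027358016
172 184 67 445.6 488.2 [466.4 178.2  73.3] 73.3441042652828
184 200 97 442.6 485.3 [464.2 191.7  71.8] 71.51370125069275
200 215 90 439.6 482.2 [462.6 207.1  70.8] 70.63037149202023
215 240 125 436.6 479.4 [459.5 224.9  69.4] 69.64080842177077
[-8.10067528e-02  8.75661904e+01] 160.8233730567928 237.33615756097558
((462.0221252441406, 204.99261474609375), (41.80513000488281, 60.534278869628906), 10.57032585144043)
```

Run:
```python
from h import *
p=np.load("scene0.npz")
for px in ((268,218),(283,219),(312,218),(230,190)):
    d=R.from_rotvec(p["attitude"]).apply([(px[0]-p["mtx"][0,2])/p["mtx"][0,0],(px[1]-p["mtx"][1,2])/p["mtx"][1,1],1])
    for X in(430,470):
        t=(X-p["origin"][0])/d[0];print(px,X,(p["origin"]+t*d).round(0))
```

```text
(268, 218) 430 [430. 371. 167.]
(268, 218) 470 [470. 338. 132.]
(283, 219) 430 [430. 330. 146.]
(283, 219) 470 [470. 294. 109.]
(312, 218) 430 [430. 242. 110.]
(312, 218) 470 [470. 200.  71.]
(230, 190) 430 [430. 461. 270.]
(230, 190) 470 [470. 434. 240.]
```

Run:
```python
from look import *
s=state();now(s)
rel(pose((455,230,220),10.6,25),s)
```

```text
t8.12 pos [475.  134.2 209.4] yaw 10.9 tilt -15.9 jawz 0.004 F [ 0.8  0.3 -1.3] gap 0.997 q [ 0.52  0.49 -1.    1.93  0.18  0.87 -0.33]
row [-8.19, -0.05, 0.06, -0.06, -3.88, 0.67] rows>=5.7
```

>>> arm_command(
  moves=[
    [[-1.4,0,0,0,-0.6,0.1,1],[-2.8,0,0,0,-1.3,0.2,1],[-4.2,0,0,0,-2,0.3,1],[-5.6,0,0,0,-2.7,0.5,1],[-7,0,0,0,-3.4,0.6,1],[-8.2,0,0,-0.1,-3.9,0.7,1],[-8.2,0,0,-0.1,-3.9,0.7,1]],
  ],
)

```text
t: 8.7
ee_pos: [453.8, 232.3, 219.0]
orientation: [2.693, 0.256, 0.063]
contact_force: [-0.2, 0.7, -1.0]
finger_gap: 1.0
```

```bash
cat > g2.py <<'E'
from look import *
y=np.radians(10.6);v=np.array([-np.sin(y),np.cos(y),0])
g=np.array([463.4,198.9,40])+v*12
E
python3 - <<'E'
from g2 import *
s=state();now(s)
T=gp(g,10.6,50,back=110);print(T[0]);rel(T,s)
E
```

```text
t8.70 pos [453.8 232.3 219. ] yaw 10.9 tilt 25.1 jawz 0.004 F [-0.2  0.7 -1. ] gap 1.000 q [-0.37  0.53 -0.69  1.77  0.63  1.37 -1.11]
[448.79207172 276.95677446  96.56530965]
row [-4.98, -0.08, 0.02, 0.12, -3.7, 3.68] rows>=3.5
```

>>> arm_command(
  moves=[
    [[-1.4,0,0,0,-1.2,0.5,1],[-2.8,0,0,0,-2.4,1.4,1],[-4,0,0,0.1,-3.4,2.6,1],[-5,-0.1,0,0.1,-3.7,3.7,1],[-5,-0.1,0,0.1,-3.7,3.7,1],[-5,-0.1,0,0.1,-3.7,3.7,1]],
  ],
)

```text
t: 9.2
ee_pos: [447.4, 274.6, 92.1]
orientation: [2.254, 0.214, 0.086]
contact_force: [0.6, -0.8, 0.9]
finger_gap: 0.997
```

Run:
```python
from g2 import *
s=state();now(s)
rel(gp(g,10.6,50,back=110),s);rel(gp(g,10.6,50),s)
look("scene","s9",(150,70,450,300),2.6);look("wrist","w9")
```

```text
t9.20 pos [447.4 274.6  92.1] yaw 10.6 tilt 50.4 jawz -0.011 F [ 0.6 -0.8  0.9] gap 0.997 q [-0.72  0.92 -0.51  1.64  0.78  1.61 -1.41]
row [0.07, 0.08, 0.09, 0.07, 0.09, -0.18] rows>=0.1
row [0.07, 0.08, 0.09, 0.1, 0.06, 4.22] rows>=2.5
```

View pics/s9.png

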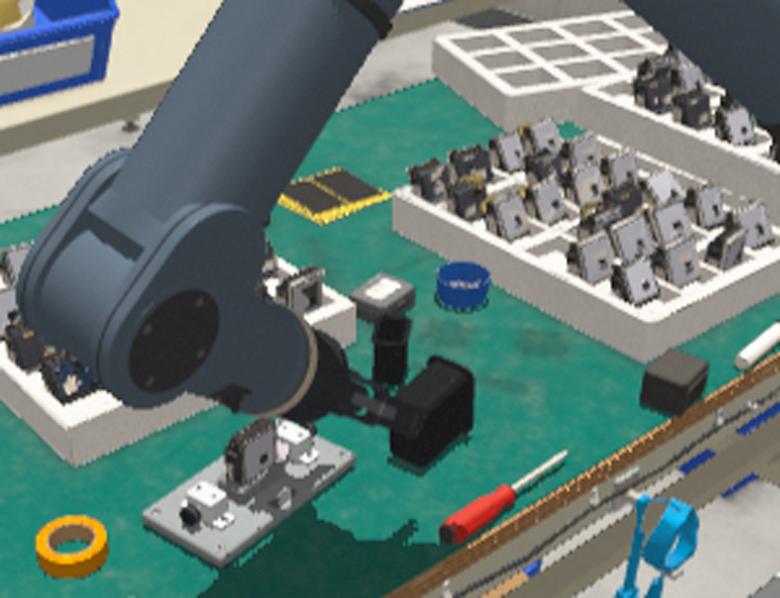

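View pics/w9.png

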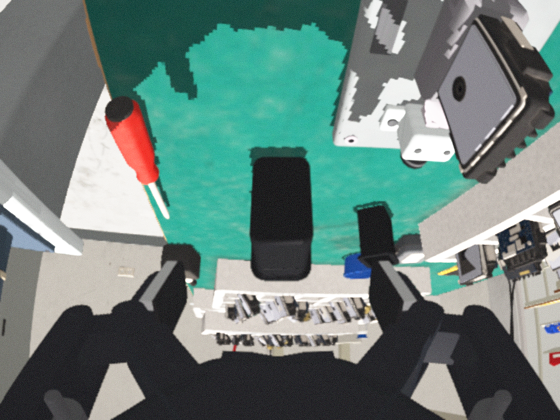

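>>> arm_command(
  moves=[
    [[0,0.1,0.1,0.1,0,1,1],[0,0.1,0.1,0.1,0,2,1],[0,0.1,0.1,0.1,0.1,3,1],[0.1,0.1,0.1,0.1,0.1,3.9,1],[0.1,0.1,0.1,0.1,0.1,4.2,1],[0.1,0.1,0.1,0.1,0.1,4.2,1],[0.1,0.1,0.1,0.1,0.1,4.2,1]],
  ],
)

```text
t: 9.88
ee_pos: [467.9, 195.9, 34.8]
orientation: [2.275, 0.199, 0.112]
contact_force: [0.1, 0.3, -0.3]
finger_gap: 0.999
```

Run:
```python
from g2 import *
s=state();now(s)
rel(gp(g,10.6,50),s)
look("scene","s10",(150,70,450,300),2.6);look("wrist","w10")
```

```text
t9.88 pos [467.9 195.9  34.8] yaw 10.4 tilt 49.3 jawz 0.015 F [ 0.1  0.3 -0.3] gap 0.999 q [-0.63  0.95 -0.48  1.81  0.89  1.43 -1.49]
row [-0.14, -0.08, -0.16, -0.16, -0.24, 0.27] rows>=0.2
```

View pics/w10.png

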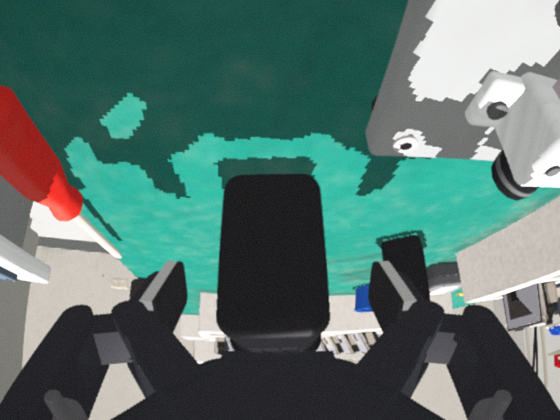

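>>> arm_command(
  moves=[
    [[-0.1,-0.1,-0.2,-0.2,-0.2,0.2,1],[-0.1,-0.1,-0.2,-0.2,-0.2,0.2,1],[-0.1,-0.1,-0.2,-0.2,-0.2,0.2,1]],
  ],
)

```text
t: 10.23
ee_pos: [462.1, 196.5, 26.4]
orientation: [2.264, 0.218, 0.093]
contact_force: [0.4, 0.1, 0.4]
finger_gap: 1.003
```

Run:
```python
from g2 import *
s=state();now(s)
rel(gp(g,10.6,50),s)
```

```text
t10.23 pos [462.1 196.5  26.4] yaw 10.8 tilt 49.8 jawz -0.006 F [0.4 0.1 0.4] gap 1.003 q [-0.63  0.97 -0.48  1.81  0.89  1.44 -1.49]
row [-0.05, 0.01, 0.08, 0.07, 0.05, 0.1] rows>=0.1
```

>>> arm_command(
  moves=[
    [[0,0,0,0,0,0.1,0.3],[0,0,0.1,0.1,0,0.1,0.3],[0,0,0.1,0.1,0,0.1,0.3],[0,0,0.1,0.1,0,0.1,0.3],[0,0,0.1,0.1,0,0.1,0.3],[0,0,0.1,0.1,0,0.1,0.3],[0,0,0.1,0.1,0,0.1,0.3]],
  ],
)

```text
t: 10.82
ee_pos: [465.0, 195.1, 24.8]
orientation: [2.265, 0.208, 0.098]
contact_force: [1.1, 0.6, 0.2]
finger_gap: 0.487
```

Run:
```python
from g2 import *
for i in range(3):
    s=state();now(s)
    p=look("wrist","w11")
T0=mk(s["ee_pos"],R.from_rotvec(s["orientation"]).as_matrix())
H0=mk([463.4,198.9,37.6],hoodR(10.6,85.9).as_matrix())
G=np.linalg.inv(H0)@T0;np.save("G2.npy",G);print(G.round(2))
s=state()
T=mk([463,199,150],hoodR(10.6,85.9).as_matrix())@G
rel((T[:3,3],T[:3,:3]),s)
```

```text
t10.82 pos [465.  195.1  24.8] yaw 10.5 tilt 49.8 jawz 0.001 F [1.1 0.6 0.2] gap 0.487 q [-0.63  0.97 -0.48  1.8   0.89  1.43 -1.49]
t10.87 pos [465.  195.1  24.8] yaw 10.5 tilt 49.8 jawz 0.001 F [ 1.1 -0.3  0.4] gap 0.487 q [-0.63  0.97 -0.48  1.8   0.89  1.43 -1.49]
t10.92 pos [465.  195.1  24.8] yaw 10.5 tilt 49.8 jawz 0.001 F [ 1.5  0.7 -0.2] gap 0.485 q [-0.63  0.97 -0.48  1.8   0.89  1.43 -1.49]
[[  1.    -0.    -0.     0.88]
 [  0.     0.72  -0.7  -13.  ]
 [  0.     0.7    0.72   3.08]
 [  0.     0.     0.     1.  ]]
row [0.0, 0.0, 0.0, -0.01, 3.43, -2.91] rows>=2.7
```

View pics/w11.png

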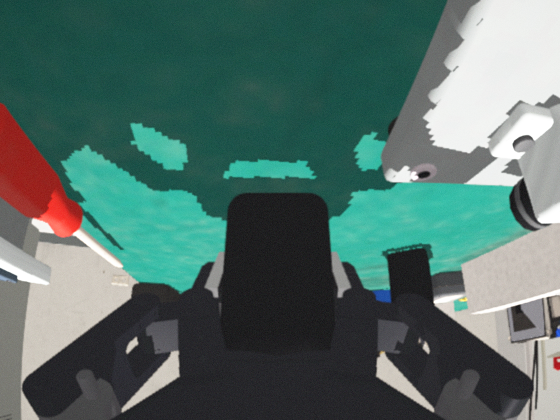

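>>> arm_command(
  moves=[
    [[0,0,0,0,0.5,-0.4,0.3],[0,0,0,0,1.2,-1,0.3],[0,0,0,0,2.2,-1.8,0.3],[0,0,0,0,3.2,-2.7,0.3],[0,0,0,0,4.2,-3.6,0.3],[0,0,0,0,4.6,-4,0.3],[0,0,0,0,4.6,-4,0.3]],
  ],
)

```text
t: 11.55
ee_pos: [464.9, 198.2, 179.9]
orientation: [2.269, 0.206, 0.102]
contact_force: [-0.1, -0.2, -2.3]
finger_gap: 0.486
```

Run:
```python
from g2 import *
s=state();now(s)
G=np.load("G2.npy")
for ph in(135,180):
    T=mk([480,210,200],hoodR(10.5,ph).as_matrix())@G;print(T[:3,3])
    rel((T[:3,3],T[:3,:3]),s)
look("scene","s12",(150,70,450,300),2.6)
```

```text
t11.55 pos [464.9 198.2 179.9] yaw 10.5 tilt 49.6 jawz 0.005 F [-0.1 -0.2 -2.3] gap 0.486 q [-0.6   0.74 -0.53  1.75  0.79  1.61 -1.31]
[479.5841823  217.05748856 188.62386235]
row [9.78, -0.07, -0.01, 0.72, -0.15, -0.7] rows>=6.8
[478.4926876  222.94666695 196.91627152]
row [18.78, -0.09, 0.01, 0.72, -0.05, -1.1] rows>=13.1
```

View pics/s12.png

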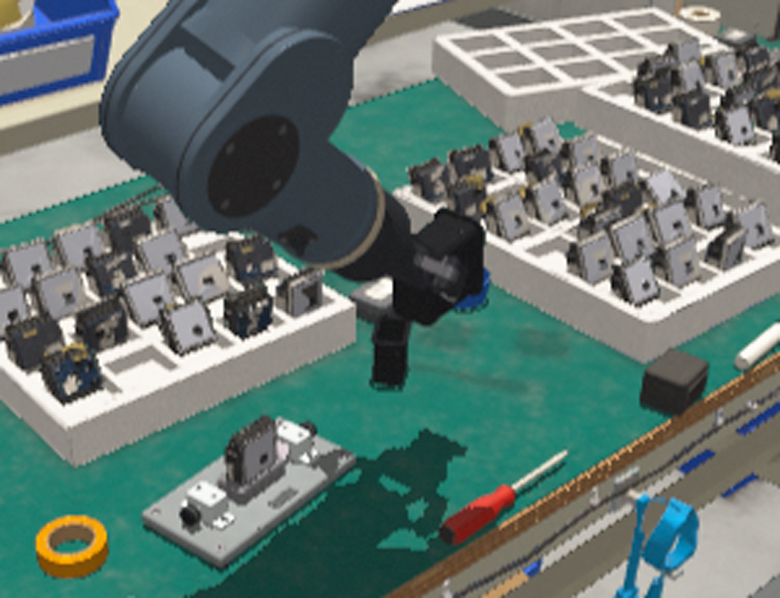

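>>> arm_command(
  moves=[
    [[1.4,0,0,0.1,0,-0.1,0.3],[2.8,0,0,0.2,0,-0.2,0.3],[4.2,0,0,0.3,-0.1,-0.3,0.3],[5.6,0,0,0.4,-0.1,-0.4,0.3],[7,0,0,0.5,-0.1,-0.5,0.3],[8.4,0,0,0.6,-0.1,-0.6,0.3],[9.8,-0.1,0,0.7,-0.1,-0.7,0.3],[11.2,-0.1,0,0.7,-0.1,-0.8,0.3]],
  ],
)

```text
t: 12.27
ee_pos: [479.3, 217.6, 188.8]
orientation: [-3.013, -0.27, 0.021]
contact_force: [0.1, -1.0, -1.9]
finger_gap: 0.483
```

Run:
```python
from g2 import *
s=state();now(s)
G=np.load("G2.npy")
T=mk([485,250,200],hoodR(10.5,180).as_matrix())@G
rel((T[:3,3],T[:3,:3]),s)
```

```text
t12.27 pos [479.3 217.6 188.8] yaw 10.3 tilt -6.7 jawz -0.003 F [ 0.1 -1.  -1.9] gap 0.483 q [ 0.16  0.51 -0.89  1.89  0.36  0.9  -0.69]
row [7.53, 0.01, -0.04, 0.49, -1.78, -0.12] rows>=5.3
```

>>> arm_command(
  moves=[
    [[1.4,0,0,0.1,-0.4,0,0.3],[2.8,0,0,0.2,-0.8,0,0.3],[4.2,0,0,0.3,-1.2,0,0.3],[5.6,0,0,0.4,-1.5,-0.1,0.3],[7,0,0,0.5,-1.8,-0.1,0.3],[7.5,0,0,0.5,-1.8,-0.1,0.3],[7.5,0,0,0.5,-1.8,-0.1,0.3],[7.5,0,0,0.5,-1.8,-0.1,0.3]],
  ],
)

```text
t: 12.93
ee_pos: [483.2, 262.7, 195.0]
orientation: [-2.362, -0.207, 0.094]
contact_force: [0.1, 0.2, -1.2]
finger_gap: 0.483
```

Run:
```python
from g2 import *
s=state();now(s)
for n,c in (("scene",(200,100,460,300)),("top",(180,110,440,290))):
    p=look(n,n+"13",c,3)
    np.savez(f"{n}13.npz",**{k:p[k] for k in("pixels","depth","mtx","origin","attitude")})
now(state())
look("wrist","w13")
```

```text
t12.93 pos [483.2 262.7 195. ] yaw 10.2 tilt -44.2 jawz -0.007 F [ 0.1  0.2 -1.2] gap 0.483 q [ 0.62  0.84 -1.26  1.96  0.06  0.64 -0.28]
t13.03 pos [483.2 264.3 196.7] yaw 10.3 tilt -44.1 jawz -0.003 F [ 0.2  0.1 -1. ] gap 0.485 q [ 0.62  0.84 -1.26  1.96  0.06  0.64 -0.28]
```

View pics/scene13.png

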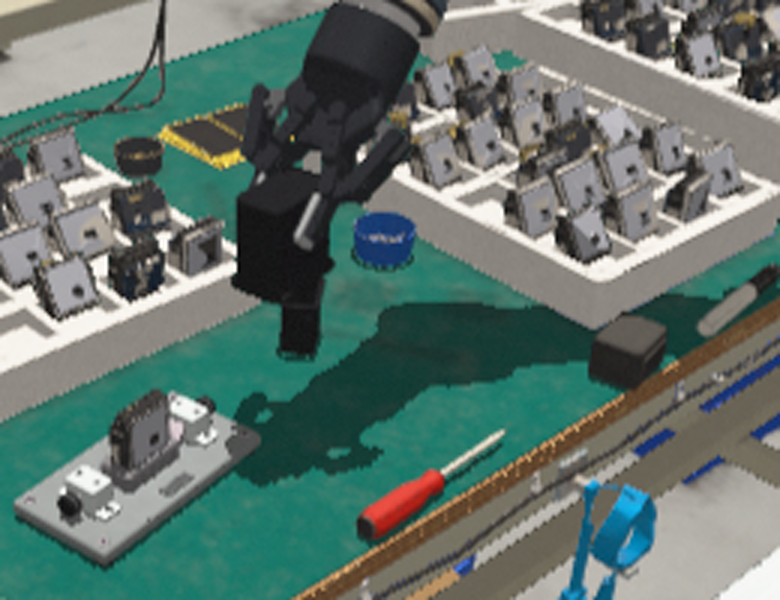

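View pics/top13.png

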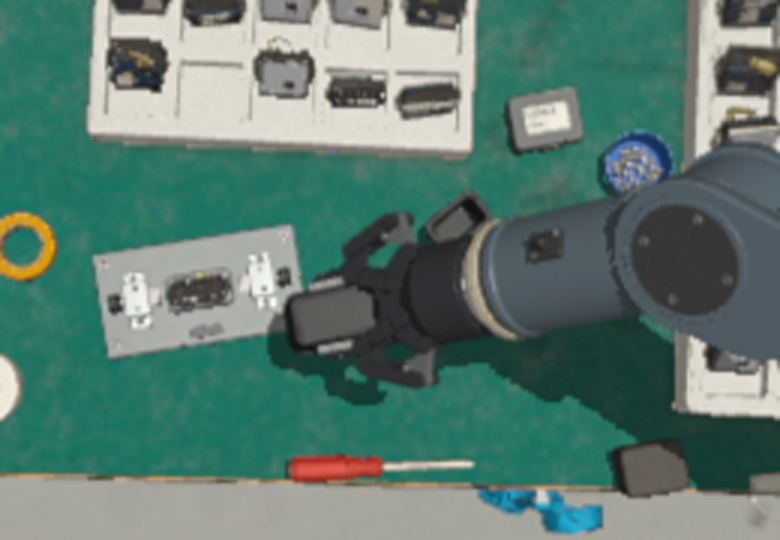

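View pics/w13.png

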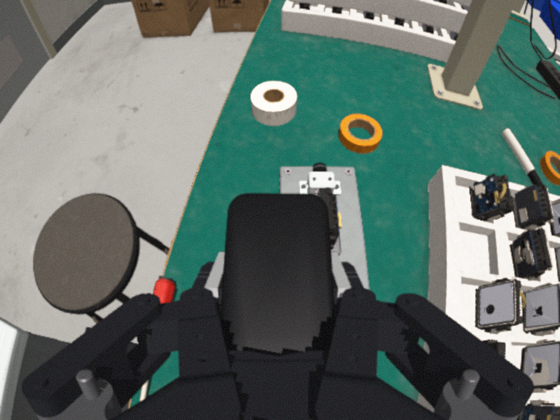

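Run:
```python
from h import *
G=np.load("G2.npy")
T=mk([483.2,263.5,195.8],R.from_rotvec([-2.362,-.207,.094]).as_matrix())
H=T@np.linalg.inv(G);print("pred mid",H[:3,3],"z",H[:3,2],"x",H[:3,0])
top=H[:3,3]-37*H[:3,2];print("closed end centre",top)
for n in("top","scene"):
    p=np.load(n+"13.npz");w=cloud(p).reshape(-1,3);w=w[np.isfinite(w[:,2])]
    d=w-top; sel=(abs(d@H[:3,0])<35)&(abs(d@H[:3,1])<50)&(abs(d@H[:3,2])<6)
    q=w[sel];print(n,len(q),np.median(q[:,2]))
    c,_,_,_=np.linalg.lstsq(np.c_[q[:,:2]-top[:2],np.ones(len(q))],q[:,2],rcond=None);print("plane",c)
    print(cv2.minAreaRect(q[:,:2].astype(np.float32)))
    l=(q-H[:3,3])@H[:3,:3]; 
    print("local x",np.percentile(l[:,0],[0,2,98,100]).round(1),"y",np.percentile(l[:,1],[0,2,98,100]).round(1),"z",np.median(l[:,2]).round(1))
    # rim/sides in scene
    l=(w-H[:3,3])@H[:3,:3]; s=(abs(l[:,0])<32)&(abs(l[:,1])<46)&(abs(l[:,2])<45)
    k=l[s]
    for a,b in((-40,-30),(-30,-15),(-15,0),(0,15),(15,30),(31,40)):
        m=k[(k[:,2]>a)&(k[:,2]<b)]
        if len(m)>3: print(" z",a,b,len(m),"x",m[:,0].min().round(1),m[:,0].max().round(1),"y",m[:,1].min().round(1),m[:,1].max().round(1))
```

```text
pred mid [484.66579131 250.55413186 198.90700999] z [-0.00531098 -0.00239563 -0.99998303] x [ 0.98404568  0.17782616 -0.00565235]
closed end centre [484.86229747 250.64277033 235.906382  ]
top 467 232.43778107146954
plane [ 5.00125913e-03 -2.42602938e-02  2.33015573e+02]
((480.5130920410156, 250.86251831054688), (70.08068084716797, 73.74491119384766), 21.889659881591797)
local x [-34.8 -32.1  32.4  34.7] y [-36.8 -34.7  29.8  41.9] z -33.5
 z -40 -30 479 x -31.8 32.0 y -36.8 41.9
 z -30 -15 109 x -31.9 31.8 y -37.1 31.1
 z -15 0 29 x -32.0 31.8 y -31.7 -2.0
 z 15 30 9 x -22.8 6.9 y -37.6 -19.5
 z 31 40 37 x -26.6 22.7 y -41.5 -19.3
scene 394 232.02332250540476
plane [-7.70585596e-03 -7.15883625e-02  2.32794908e+02]
((485.8946533203125, 243.5836944580078), (69.35855865478516, 85.04638671875), 9.27383804321289)
local x [-35.  -33.6  28.9  34.3] y [-35.6 -32.4  47.4  49.9] z -33.1
 z -40 -30 365 x -31.8 31.8 y -35.6 45.0
 z -30 -15 202 x -31.9 31.9 y -38.4 32.7
 z -15 0 154 x -31.9 15.8 y -36.9 10.2
 z 0 15 149 x -30.1 17.0 y -36.1 30.9
 z 15 30 180 x -23.9 21.2 y -36.7 33.8
 z 31 40 174 x -27.7 25.0 y -40.8 36.4
```

```bash
cat > meas.py <<'E'
from h import *
def meas(p,H,verbose=1):
    w=cloud(p).reshape(-1,3);w=w[np.isfinite(w[:,2])]
    l=(w-H[:3,3])@H[:3,:3]
    s=(abs(l[:,0])<18)&(l[:,1]>-33)&(l[:,1]<18)&(l[:,2]<-28)&(l[:,2]>-44)
    q=l[s];c=np.linalg.lstsq(np.c_[q[:,:2],np.ones(len(q))],q[:,2],rcond=None)[0]
    res=q[:,2]-np.c_[q[:,:2],np.ones(len(q))]@c; ok=abs(res)<2.5
    c=np.linalg.lstsq(np.c_[q[ok,:2],np.ones(ok.sum())],q[ok,2],rcond=None)[0]
    print("top face",ok.sum(),"slopes deg x,y",np.degrees(c[:2]).round(2),"z",c[2].round(2),"(nominal -37)")
    s=(l[:,2]<-33)&(l[:,2]>-44)&(abs(l[:,0])<45)&(abs(l[:,1])<45)
    q=l[s]
    for a,b in((-34,-30),(-30,-26),(-26,-22),(-22,-18),(-18,-14)):
        m=q[(q[:,1]>a)&(q[:,1]<b)];print("  y",a,b,len(m),m[:,0].min().round(1) if len(m) else "",m[:,0].max().round(1) if len(m) else "")
    for a,b in((-16,-8),(-8,0),(0,8),(8,16)):
        m=q[(q[:,0]>a)&(q[:,0]<b)];print("  x",a,b,len(m),"ymin",m[:,1].min().round(1))
    s=(l[:,2]>33)&(l[:,2]<39)&(abs(l[:,0])<32)&(l[:,1]>-46)&(l[:,1]<46);m=l[s]
    if len(m):print(" rim",len(m),"x",m[:,0].min().round(1),m[:,0].max().round(1),"y",m[:,1].min().round(1),m[:,1].max().round(1))
E
python3 - <<'E'
from meas import *
G=np.load("G2.npy")
T=mk([483.2,263.5,195.8],R.from_rotvec([-2.362,-.207,.094]).as_matrix())
H=T@np.linalg.inv(G)
for n in("top","scene"):
    print(n);meas(np.load(n+"13.npz"),H)
E
```

```text
top
top face 253 slopes deg x,y [-1.74 -0.04] z -32.97 (nominal -37)
  y -34 -30 18 -17.8 14.5
  y -30 -26 12 -21.1 16.4
  y -26 -22 10 -19.4 10.9
  y -22 -18 15 -17.5 17.8
  y -18 -14 17 -20.2 19.6
  x -16 -8 44 ymin -35.3
  x -8 0 47 ymin -35.8
  x 0 8 47 ymin -34.7
  x 8 16 48 ymin -34.3
 rim 30 x -26.6 22.7 y -41.5 -19.3
scene
top face 190 slopes deg x,y [ 0.07 -0.76] z -32.73 (nominal -37)
  y -34 -30 1 -3.4 -3.4
  y -30 -26 9 -19.9 14.6
  y -26 -22 7 -17.0 11.0
  y -22 -18 4 -19.0 1.3
  y -18 -14 4 -16.8 -1.9
  x -16 -8 18 ymin -35.6
  x -8 0 23 ymin -32.2
  x 0 8 20 ymin -29.0
  x 8 16 19 ymin -29.9
 rim 141 x -27.7 25.0 y -40.8 36.4
```

```bash
sed -i 's/l\[:,2\]<-33)&(l\[:,2\]>-44)&(abs(l\[:,0\])<45)/l[:,2]<-27)\&(l[:,2]>-44)\&(abs(l[:,0])<45)/' meas.py
python3 - <<'E'
from meas import *
G=np.load("G2.npy")
T=mk([483.2,263.5,195.8],R.from_rotvec([-2.362,-.207,.094]).as_matrix())
H=T@np.linalg.inv(G)
for n in("top","scene"):
    print(n);p=np.load(n+"13.npz");meas(p,H)
    # overlay predicted outline
    im=p["pixels"][:,:,::-1].copy();im=np.clip(im.astype(float)*2.5,0,255).astype(np.uint8)
    H2=H.copy();H2[2,3]-=0
    a,b,c,d=(265,185,335,240) if n=="top" else (265,130,345,230)
    im=cv2.resize(im[b:d,a:c],None,fx=8 if n=="top" else 6,fy=8 if n=="top" else 6,interpolation=cv2.INTER_CUBIC);f=8 if n=="top" else 6
    for zz,hx,hy,col in((-37,21,35,(0,255,0)),(37,26,40,(0,0,255)),(33,26,40,(255,0,0))):
        P=np.array([[sx*hx,sy*hy,zz] for sx,sy in((1,1),(1,-1),(-1,-1),(-1,1))])@H2[:3,:3].T+H2[:3,3]
        uv=((proj(p,P)-[a,b]+.5)*f).astype(np.int32);cv2.polylines(im,[uv],True,col,1)
    cv2.imwrite(f"pics/ov_{n}.png",im)
E
```

```text
top
top face 253 slopes deg x,y [-1.74 -0.04] z -32.97 (nominal -37)
  y -34 -30 28 -20.3 19.7
  y -30 -26 30 -21.1 16.9
  y -26 -22 30 -21.7 18.9
  y -22 -18 31 -22.0 17.9
  y -18 -14 31 -20.4 19.6
  x -16 -8 97 ymin -35.6
  x -8 0 94 ymin -36.8
  x 0 8 101 ymin -36.9
  x 8 16 97 ymin -36.6
 rim 30 x -26.6 22.7 y -41.5 -19.3
scene
top face 190 slopes deg x,y [ 0.07 -0.76] z -32.73 (nominal -37)
  y -34 -30 34 -20.7 15.6
  y -30 -26 23 -21.6 18.8
  y -26 -22 20 -21.9 18.0
  y -22 -18 19 -20.7 18.3
  y -18 -14 21 -22.1 18.6
  x -16 -8 53 ymin -35.6
  x -8 0 60 ymin -35.1
  x 0 8 62 ymin -35.7
  x 8 16 59 ymin -33.8
 rim 141 x -27.7 25.0 y -40.8 36.4
```

View pics/ov_top.png

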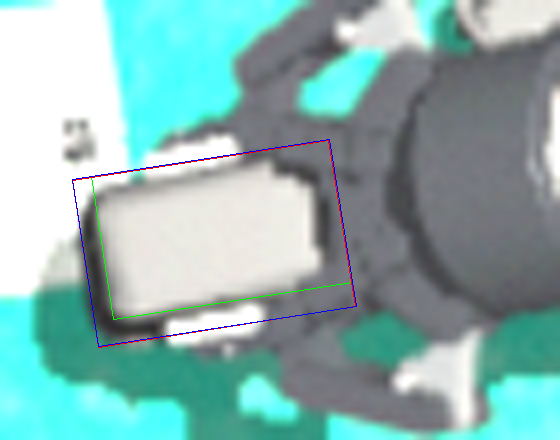

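View pics/ov_scene.png

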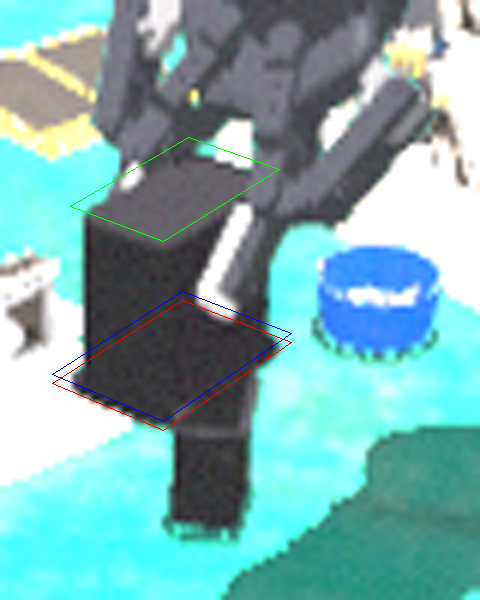

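Run:
```python
from look import *
G=np.load("G2.npy")
T=mk([483.2,263.5,195.8],R.from_rotvec([-2.362,-.207,.094]).as_matrix())
H=T@np.linalg.inv(G)
H[:3,3]+=-1.2*H[:3,0]-1.3*H[:3,1]+[0,0,-3.8]
print(H[:3,3])
np.save("G3.npy",np.linalg.inv(H)@T)
s=state();now(s)
T=mk([512.6,370,165],hoodR(10.5,180).as_matrix())@np.load("G3.npy")
rel((T[:3,3],T[:3,:3]),s)
```

```text
[483.2537488  251.62001717 195.11195593]
t13.08 pos [483.2 264.6 197. ] yaw 10.4 tilt -44.1 jawz -0.002 F [ 0.3  0.7 -1.7] gap 0.485 q [ 0.62  0.84 -1.26  1.96  0.06  0.64 -0.28]
row [0.05, 0.0, -0.02, 2.0, -2.3, 3.96] rows>=3.0
```

>>> arm_command(
  moves=[
    [[0,0,0,0.4,-0.6,0.6,0.3],[0,0,0,0.8,-1.2,1.4,0.3],[0,0,0,1.2,-1.7,2.2,0.3],[0,0,0,1.6,-2.1,3.1,0.3],[0,0,0,2,-2.3,3.9,0.3],[0.1,0,0,2,-2.3,4,0.3],[0.1,0,0,2,-2.3,4,0.3]],
  ],
)

```text
t: 13.67
ee_pos: [510.7, 384.6, 165.2]
orientation: [-2.356, -0.218, 0.092]
contact_force: [-0.1, -0.2, -0.8]
finger_gap: 0.485
```

```bash
cat > chk.py <<'E'
from look import *
from meas import meas
import sys
def chk(tag):
    for n in("top","scene"):
        s=state();now(s);p=get_image(n)
        T=mk(s["ee_pos"],R.from_rotvec(s["orientation"]).as_matrix());H=T@np.linalg.inv(np.load("G3.npy"))
        e=H[:3,3]-[512.6,370,0];Rn=hoodR(10.5,0).as_matrix()
        print(n,"mid",H[:3,3].round(1),"err in nest axes",(Rn.T@e).round(1));meas(p,H)
        np.savez(f"{n}{tag}.npz",**{k:p[k] for k in("pixels","depth","mtx","origin","attitude")})
        im=np.clip(p["pixels"][:,:,::-1].astype(float)*1.8,0,255).astype(np.uint8)
        a,b,c,d=(205,165,305,240) if n=="top" else (190,130,310,290)
        f=7 if n=="top" else 3.7
        im=cv2.resize(im[b:d,a:c],None,fx=f,fy=f,interpolation=cv2.INTER_CUBIC)
        Nn=mk([512.6,370,0],Rn)
        for HH,zz,hx,hy,col in((H,-37,21,35,(0,255,0)),(H,37,26,40,(0,0,255)),(Nn,16,48,93,(255,0,255)),(Nn,79,12,28,(0,255,255))):
            P=np.array([[sx*hx,sy*hy,zz] for sx,sy in((1,1),(1,-1),(-1,-1),(-1,1))])@HH[:3,:3].T+HH[:3,3]
            uv=((proj(p,P)-[a,b]+.5)*f).astype(np.int32);cv2.polylines(im,[uv],True,col,1)
        cv2.imwrite(f"pics/{n}{tag}.png",im)
    s=state();now(s)
    for z in (165,120,80,64,53):
        T=mk([512.6,370,z],hoodR(10.5,180).as_matrix())@np.load("G3.npy");print(z);rel((T[:3,3],T[:3,:3]),s)
E
python3 -c "
from chk import *
chk('14')"
```

```text
t13.67 pos [510.7 384.6 165.2] yaw 10.6 tilt -44.5 jawz -0.002 F [-0.1 -0.2 -0.8] gap 0.485 q [ 0.33  0.88 -1.14  1.87  0.09  0.51 -0.38]
top mid [510.8 372.7 164.5] err in nest axes [ -1.3   3.  164.5]
top face 220 slopes deg x,y [-0.73 -0.27] z -36.46 (nominal -37)
  y -34 -30 28 -19.4 18.8
  y -30 -26 28 -20.0 19.1
  y -26 -22 30 -20.6 20.8
  y -22 -18 32 -21.1 20.1
  y -18 -14 30 -19.6 19.5
  x -16 -8 85 ymin -35.4
  x -8 0 93 ymin -34.5
  x 0 8 92 ymin -35.4
  x 8 16 91 ymin -34.2
 rim 13 x -25.3 -20.3 y -35.8 -18.3
t13.72 pos [511.1 383.4 165.3] yaw 10.5 tilt -44.5 jawz -0.002 F [-0.1 -0.4 -1.3] gap 0.487 q [ 0.34  0.88 -1.14  1.87  0.09  0.51 -0.38]
scene mid [511.3 371.5 164.6] err in nest axes [ -1.    1.7 164.6]
top face 207 slopes deg x,y [-0.86 -1.78] z -37.29 (nominal -37)
  y -34 -30 52 -21.7 18.5
  y -30 -26 29 -20.9 22.1
  y -26 -22 28 -21.3 20.2
  y -22 -18 19 -20.5 19.7
  y -18 -14 28 -19.8 19.5
  x -16 -8 69 ymin -35.4
  x -8 0 69 ymin -34.8
  x 0 8 73 ymin -35.4
  x 8 16 74 ymin -35.7
 rim 71 x -25.9 23.0 y -39.6 38.7
t13.77 pos [511.7 382.7 165.5] yaw 10.5 tilt -44.5 jawz -0.002 F [-0.2 -0.1 -1.6] gap 0.484 q [ 0.34  0.88 -1.14  1.87  0.09  0.51 -0.38]
165
row [-0.03, 0.01, -0.0, 0.03, 0.02, -0.03] rows>=0.0
120
row [-0.03, 0.01, -0.0, 0.03, 1.28, 1.25] rows>=1.1
80
row [-0.03, 0.01, -0.0, 0.03, 2.4, 2.39] rows>=2.0
64
row [-0.03, 0.01, -0.0, 0.03, 2.85, 2.85] rows>=2.4
53
row [-0.03, 0.01, -0.0, 0.03, 3.16, 3.16] rows>=2.7
```

```bash
sleep 0.1
```

```text
(no output)
```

View pics/top14.png

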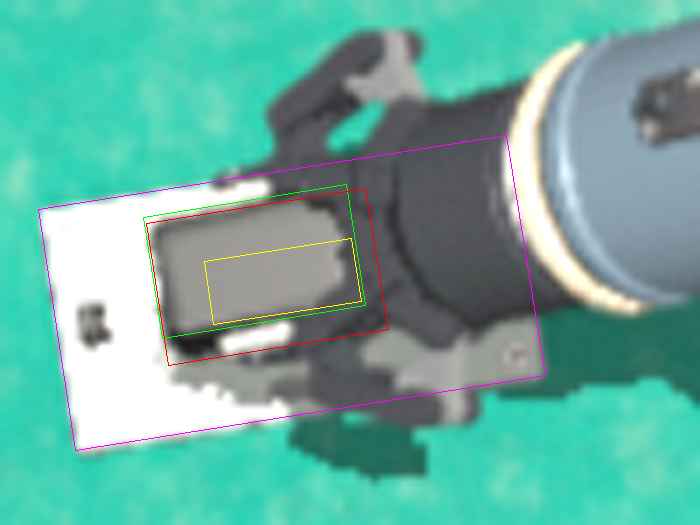

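View pics/scene14.png

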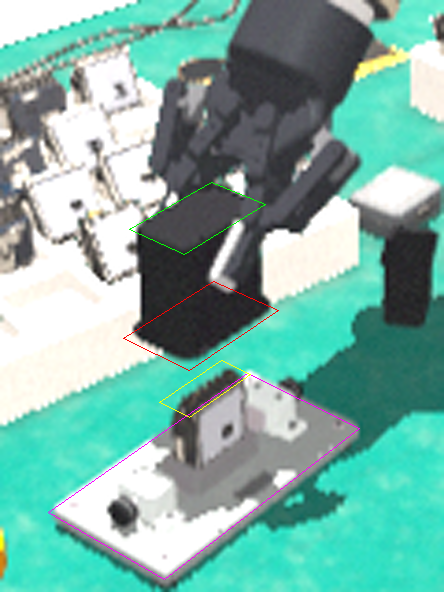

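>>> arm_command(
  moves=[
    [[0,0,0,0,0.4,0.4,0.3],[0,0,0,0,0.8,0.8,0.3],[0,0,0,0,1.1,1.1,0.3],[0,0,0,0,1.1,1.1,0.3],[0,0,0,0,1.1,1.1,0.3],[0,0,0,0,1.1,1.1,0.3]],
  ],
)

```text
t: 14.27
ee_pos: [511.7, 382.4, 126.7]
orientation: [-2.356, -0.214, 0.091]
contact_force: [-0.5, -0.1, -1.2]
finger_gap: 0.483
```

```bash
python3 -c "
from chk import *
chk('15')"
```

```text
t14.27 pos [511.7 382.4 126.7] yaw 10.4 tilt -44.5 jawz -0.002 F [-0.5 -0.1 -1.2] gap 0.483 q [ 0.32  0.93 -1.1   1.9   0.12  0.45 -0.36]
top mid [511.8 370.5 125.9] err in nest axes [ -0.7   0.7 125.9]
top face 206 slopes deg x,y [ 0.92 -0.75] z -36.0 (nominal -37)
  y -34 -30 24 -18.0 18.7
  y -30 -26 29 -18.8 21.3
  y -26 -22 28 -19.8 20.7
  y -22 -18 27 -20.2 19.9
  y -18 -14 30 -20.7 19.1
  x -16 -8 81 ymin -34.4
  x -8 0 85 ymin -35.0
  x 0 8 88 ymin -33.9
  x 8 16 85 ymin -35.1
 rim 7 x -25.6 -13.1 y -39.7 -25.2
t14.32 pos [511.8 382.6 127. ] yaw 10.5 tilt -44.5 jawz -0.002 F [ 0.2 -0.  -0.8] gap 0.488 q [ 0.32  0.93 -1.1   1.9   0.12  0.45 -0.36]
scene mid [511.9 370.7 126.2] err in nest axes [ -0.5   0.8 126.2]
top face 213 slopes deg x,y [-0.89 -1.29] z -37.22 (nominal -37)
  y -34 -30 57 -19.6 17.2
  y -30 -26 22 -20.3 19.7
  y -26 -22 27 -21.7 19.9
  y -22 -18 24 -21.3 20.5
  y -18 -14 27 -21.7 15.6
  x -16 -8 65 ymin -34.3
  x -8 0 73 ymin -35.9
  x 0 8 76 ymin -34.3
  x 8 16 69 ymin -33.7
 rim 66 x -26.3 26.6 y -38.4 41.8
t14.37 pos [511.9 382.6 127.1] yaw 10.5 tilt -44.5 jawz -0.001 F [ 0.4  0.1 -1. ] gap 0.484 q [ 0.32  0.93 -1.1   1.9   0.12  0.45 -0.36]
165
row [-0.04, 0.0, 0.0, 0.02, -1.06, -1.12] rows>=0.9
120
row [-0.04, 0.0, 0.0, 0.02, 0.2, 0.16] rows>=0.2
80
row [-0.04, 0.0, 0.0, 0.02, 1.33, 1.3] rows>=1.1
64
row [-0.04, 0.0, 0.0, 0.02, 1.77, 1.76] rows>=1.5
53
row [-0.04, 0.0, 0.0, 0.02, 2.08, 2.07] rows>=1.8
```

View pics/scene15.png

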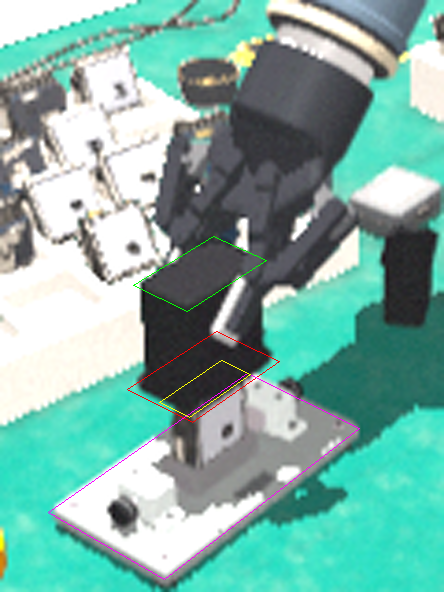

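View pics/top15.png

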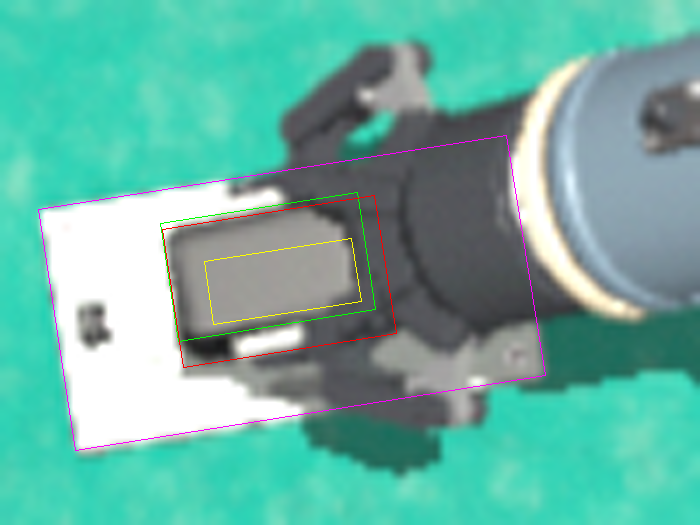

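>>> arm_command(
  moves=[
    [[0,0,0,0,0.3,0.3,0.3],[0,0,0,0,0.6,0.6,0.3],[0,0,0,0,0.9,0.9,0.3],[0,0,0,0,1.15,1.1,0.3],[0,0,0,0,1.35,1.3,0.3],[0,0,0,0,1.35,1.3,0.3],[0,0,0,0,1.35,1.3,0.3]],
  ],
)

```text
t: 14.95
ee_pos: [511.8, 381.4, 79.8]
orientation: [-2.356, -0.215, 0.091]
contact_force: [-0.3, 0.1, -1.2]
finger_gap: 0.485
```

```bash
python3 -c "
from chk import *
chk('16')"
```

```text
t14.95 pos [511.8 381.4  79.8] yaw 10.5 tilt -44.6 jawz -0.002 F [-0.3  0.1 -1.2] gap 0.485 q [ 0.29  1.   -1.05  1.92  0.16  0.38 -0.34]
top mid [511.9 369.5  79. ] err in nest axes [-0.8 -0.3 79. ]
top face 169 slopes deg x,y [ 0.06 -0.7 ] z -36.64 (nominal -37)
  y -34 -30 21 -18.3 18.0
  y -30 -26 27 -18.8 20.0
  y -26 -22 25 -19.8 18.9
  y -22 -18 27 -20.3 21.5
  y -18 -14 25 -20.8 21.0
  x -16 -8 75 ymin -34.2
  x -8 0 82 ymin -35.1
  x 0 8 82 ymin -34.4
  x 8 16 80 ymin -35.3
 rim 12 x -25.0 -13.2 y -40.0 -16.8
t15.00 pos [512.  381.6  80.4] yaw 10.5 tilt -44.6 jawz -0.001 F [ 0.3 -0.1 -1.9] gap 0.489 q [ 0.29  1.   -1.05  1.92  0.16  0.38 -0.34]
scene mid [512.1 369.7  79.6] err in nest axes [-0.5 -0.2 79.6]
top face 209 slopes deg x,y [-0.53 -0.94] z -37.11 (nominal -37)
  y -34 -30 52 -19.7 19.3
  y -30 -26 25 -20.2 21.1
  y -26 -22 29 -20.8 20.4
  y -22 -18 18 -21.1 16.6
  y -18 -14 24 -20.3 20.3
  x -16 -8 68 ymin -35.4
  x -8 0 68 ymin -35.6
  x 0 8 74 ymin -35.1
  x 8 16 70 ymin -34.5
 rim 68 x -26.0 26.2 y -40.1 39.8
t15.05 pos [512.1 381.6  80.7] yaw 10.5 tilt -44.6 jawz -0.001 F [ 0.9  0.3 -2.4] gap 0.484 q [ 0.29  1.   -1.05  1.92  0.16  0.38 -0.34]
165
row [-0.04, -0.0, 0.01, 0.01, -2.39, -2.42] rows>=2.0
120
row [-0.04, -0.0, 0.01, 0.02, -1.13, -1.14] rows>=1.0
80
row [-0.04, -0.0, 0.01, 0.02, -0.01, 0.0] rows>=0.0
64
row [-0.04, -0.0, 0.01, 0.02, 0.44, 0.46] rows>=0.4
53
row [-0.04, -0.0, 0.01, 0.02, 0.75, 0.77] rows>=0.6
```

View pics/scene16.png

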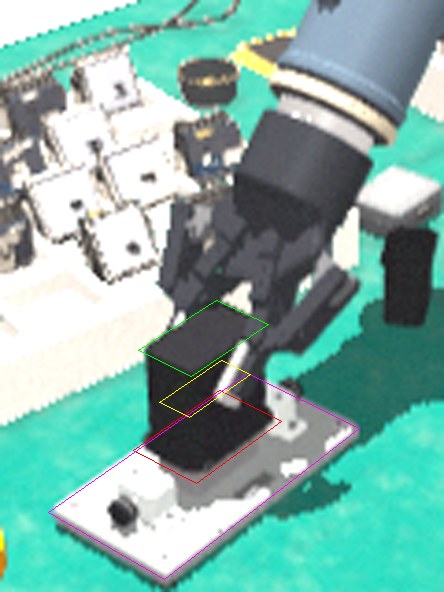

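>>> arm_command(
  moves=[
    [[0,0,0,0,0.1,0.1,0.3],[0,0,0,0,0.2,0.2,0.3],[0,0,0,0,0.3,0.3,0.3],[0,0,0,0,0.3,0.3,0.3],[0,0,0,0,0.3,0.3,0.3]],
  ],
)

```text
t: 15.47
ee_pos: [512.0, 381.5, 69.8]
orientation: [-2.356, -0.215, 0.09]
contact_force: [-0.4, -0.1, -0.5]
finger_gap: 0.486
```

>>> arm_command(
  moves=[
    [[0,0,0,0,0.1,0.1,0.3],[0,0,0,0,0.1,0.1,0.3],[0,0,0,0,0.15,0.15,0.3],[0,0,0,0,0.15,0.15,0.3]],
  ],
)

```text
t: 15.8
ee_pos: [512.3, 381.7, 64.8]
orientation: [-2.355, -0.215, 0.089]
contact_force: [-0.3, -0.2, 2.6]
finger_gap: 0.481
```

```bash
python3 -c "
from chk import *
chk('17')" | grep -v "  [xy]"
```

```text
t15.80 pos [512.3 381.7  64.8] yaw 10.4 tilt -44.6 jawz -0.001 F [-0.3 -0.2  2.6] gap 0.481 q [ 0.29  1.02 -1.04  1.92  0.17  0.36 -0.33]
top mid [512.4 369.8  64. ] err in nest axes [-0.3 -0.1 64. ]
top face 185 slopes deg x,y [ 1.71 -0.07] z -36.41 (nominal -37)
 rim 12 x -25.7 6.9 y -42.8 -14.7
t15.85 pos [512.2 381.7  64.8] yaw 10.4 tilt -44.6 jawz -0.001 F [-0.2 -0.7  1.4] gap 0.484 q [ 0.29  1.02 -1.04  1.92  0.17  0.36 -0.33]
scene mid [512.4 369.8  64. ] err in nest axes [-0.3 -0.1 64. ]
top face 204 slopes deg x,y [-0.9  -1.78] z -37.27 (nominal -37)
 rim 62 x -25.5 26.3 y -44.8 42.1
t15.90 pos [512.3 381.7  64.8] yaw 10.4 tilt -44.6 jawz -0.001 F [ 0.9 -0.2  2.2] gap 0.486 q [ 0.29  1.02 -1.04  1.92  0.17  0.36 -0.33]
165
row [-0.05, -0.01, 0.01, 0.01, -2.84, -2.87] rows>=2.4
120
row [-0.05, -0.01, 0.01, 0.01, -1.57, -1.59] rows>=1.3
80
row [-0.05, -0.01, 0.01, 0.01, -0.45, -0.45] rows>=0.4
64
row [-0.05, -0.01, 0.01, 0.01, -0.0, 0.01] rows>=0.0
53
row [-0.05, -0.01, 0.01, 0.01, 0.31, 0.32] rows>=0.3
```

>>> arm_command(
  moves=[
    [[0,0,0,0,0.06,0.06,0.3],[0,0,0,0,0.12,0.12,0.3],[0,0,0,0,0.18,0.18,0.3],[0,0,0,0,0.18,0.18,0.3]],
  ],
)

```text
t: 16.23
ee_pos: [512.8, 381.6, 58.4]
orientation: [-2.355, -0.215, 0.088]
contact_force: [2.4, 0.4, -0.4]
finger_gap: 0.486
```

>>> arm_command(
  moves=[
    [[0,0,0,0,0.08,0.08,0.3],[0,0,0,0,0.15,0.15,0.3],[0,0,0,0,0.2,0.2,0.3],[0,0,0,0,0.2,0.2,0.3]],
  ],
)

```text
t: 16.57
ee_pos: [513.0, 382.2, 54.2]
orientation: [-2.353, -0.215, 0.086]
contact_force: [-3.4, -16.2, 31.7]
finger_gap: 0.484
```

```bash
python3 -c "
from chk import *
chk('18')" | grep -v "  [xy]"
```

```text
t16.57 pos [513.  382.2  54.2] yaw 10.4 tilt -44.7 jawz 0.002 F [ -3.4 -16.2  31.7] gap 0.484 q [ 0.28  1.03 -1.03  1.92  0.18  0.34 -0.33]
top mid [513.1 370.4  53.4] err in nest axes [ 0.6  0.3 53.4]
top face 182 slopes deg x,y [ 0.78 -1.49] z -37.06 (nominal -37)
 rim 61 x -31.8 31.4 y -45.8 42.2
t16.62 pos [513.  382.3  54.2] yaw 10.4 tilt -44.7 jawz 0.002 F [ -1.6 -15.4  32. ] gap 0.486 q [ 0.28  1.03 -1.03  1.92  0.18  0.34 -0.33]
scene mid [513.1 370.4  53.4] err in nest axes [ 0.6  0.3 53.4]
top face 203 slopes deg x,y [-0.49 -0.75] z -37.15 (nominal -37)
 rim 150 x -32.0 29.3 y -45.7 45.8
t16.67 pos [513.  382.2  54.2] yaw 10.4 tilt -44.7 jawz 0.002 F [ -2.5 -15.5  31.2] gap 0.485 q [ 0.28  1.03 -1.03  1.92  0.18  0.34 -0.33]
165
row [-0.07, -0.03, 0.02, -0.02, -3.13, -3.18] rows>=2.7
120
row [-0.07, -0.03, 0.02, -0.02, -1.87, -1.9] rows>=1.6
80
row [-0.07, -0.03, 0.02, -0.02, -0.74, -0.76] rows>=0.6
64
row [-0.07, -0.03, 0.02, -0.02, -0.29, -0.31] rows>=0.3
53
row [-0.07, -0.03, 0.02, -0.02, 0.02, 0.01] rows>=0.1
```

Run:
```python
import numpy as np,cv2
for n,(a,b,c,d),f in(("scene",(190,195,310,285),6),("top",(205,170,305,245),7)):
    im=np.load(n+"18.npz")["pixels"][b:d,a:c,::-1];im=np.clip(im.astype(float)*1.6,0,255).astype(np.uint8)
    cv2.imwrite(f"pics/z{n}18.png",cv2.resize(im,None,fx=f,fy=f,interpolation=cv2.INTER_CUBIC))
```

```text
(no output)
```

View pics/zscene18.png

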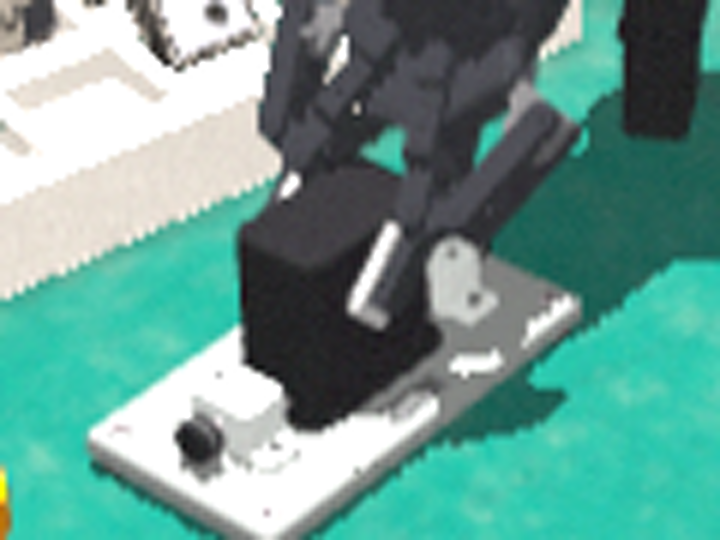

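View pics/ztop18.png

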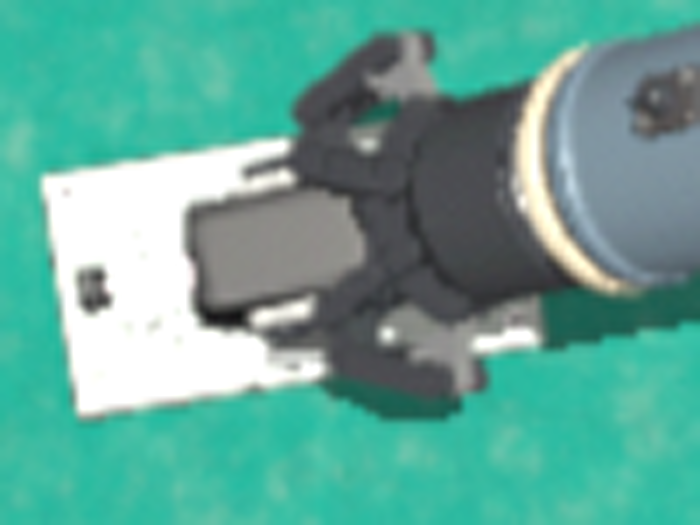

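>>> arm_command(
  moves=[
    [[0,0,0,0,-0.05,-0.05,0.3],[0,0,0,0,-0.05,-0.05,0.3],[0,0,0,0,-0.05,-0.05,0.6],[0,0,0,0,-0.05,-0.05,0.8],[0,0,0,0,-0.05,-0.05,1],[0,0,0,0,-0.05,-0.05,1],[0,0,0,0,-0.05,-0.05,1]],
  ],
)

```text
t: 17.25
ee_pos: [513.0, 382.4, 55.8]
orientation: [-2.353, -0.215, 0.086]
contact_force: [-0.1, 0.2, -0.5]
finger_gap: 0.999
```

>>> arm_command(
  moves=[
    [[0,0,0,0,0,-1,1],[0,0,0,0,0,-2.2,1],[0,0,0,0,0,-3.6,1],[0,0,0,0,0,-5,1],[0,0,0,0,-0.5,-6,1],[0,0,0,0,-0.5,-6,1],[0,0,0,0,-0.5,-6,1]],
  ],
)

```text
t: 17.83
ee_pos: [531.3, 286.8, 172.4]
orientation: [-2.353, -0.214, 0.083]
contact_force: [-0.3, 0.4, 0.4]
finger_gap: 0.999
```

```bash
cat > fin.py <<'E'
from look import *
def fin(tag):
    now(state())
    for n,(a,b,c,d),f in(("scene",(190,195,310,285),6),("top",(205,170,305,245),7)):
        p=get_image(n)
        im=p["pixels"][b:d,a:c,::-1];im=np.clip(im.astype(float)*1.6,0,255).astype(np.uint8)
        cv2.imwrite(f"pics/z{n}{tag}.png",cv2.resize(im,None,fx=f,fy=f,interpolation=cv2.INTER_CUBIC))
        w=cloud(p).reshape(-1,3);l=(w-[512.6,370,0])@hoodR(10.5,0).as_matrix()
        q=l[(abs(l[:,0])<17)&(abs(l[:,1])<31)&(l[:,2]>78)&(l[:,2]<105)]
        c=np.linalg.lstsq(np.c_[q[:,:2],np.ones(len(q))],q[:,2],rcond=None)[0]
        print(n,"top",len(q),"z %.2f slope deg"%c[2],np.degrees(c[:2]).round(2))
        for yy in(-26,0,26):
            m=q[abs(q[:,1]-yy)<6];print("  y",yy,len(m),np.median(m[:,2]).round(2),m[:,2].mean().round(2))
        q=l[(abs(l[:,0])<32)&(abs(l[:,1])<45)&(l[:,2]>84)&(l[:,2]<105)]
        print("  ext",q.min(0).round(1),q.max(0).round(1))
        for nm,yy in (("a+y",46),("b-y",-46)):
            for m in masks_of("latch_a",p): print(m["confidence"],m["at"],m["region"].sum())
            break
E
python3 -c "
from fin import *
fin('19')"
```

```text
t17.83 pos [531.3 286.8 172.4] yaw 10.3 tilt -44.7 jawz 0.004 F [-0.3  0.4  0.4] gap 0.999 q [ 0.53  0.91 -1.19  1.86  0.1   0.64 -0.28]
scene top 252 z 90.73 slope deg [ 0.11 -1.04]
  y -26 42 91.15 91.16
  y 0 41 91.05 90.94
  y 26 55 90.44 89.97
  ext [-22.9 -36.9  84.1] [22.5 34.1 94.2]
0.52 [224.6, 265.3] 50
top top 310 z 89.86 slope deg [-0.2  -0.62]
  y -26 54 90.23 89.87
  y 0 61 89.73 89.85
  y 26 56 89.3 89.32
  ext [-21.  -35.2  84.1] [21.3 34.7 96. ]
0.51 [218.8, 212.3] 17
```

View pics/zscene19.png

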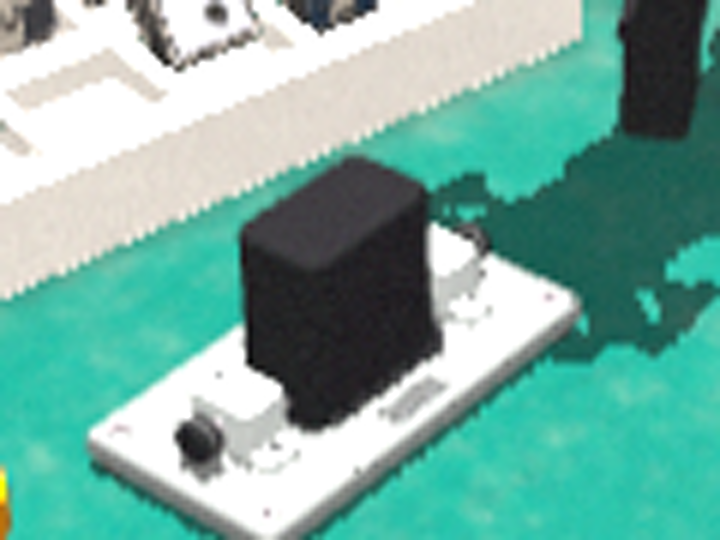

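View pics/ztop19.png

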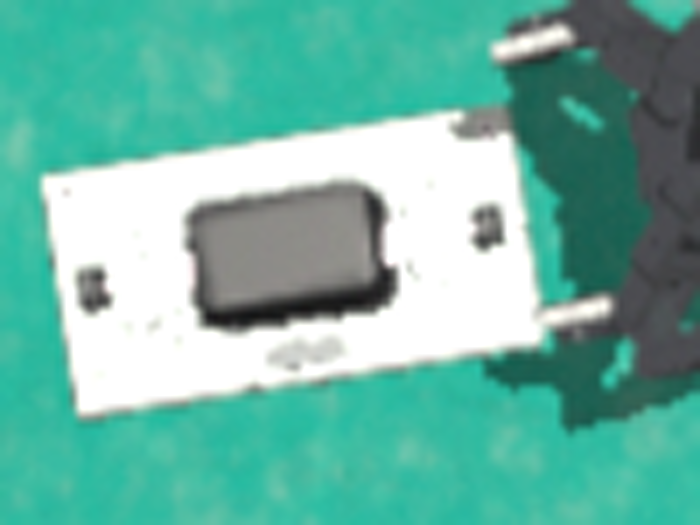

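Run:
```python
from look import *
p=get_image("top");p0=np.load("top0.npz")
q=get_image("scene");q0=np.load("scene0.npz")
rows=[]
for A,B,(a,b,c,d) in((p0,p,(205,180,290,230)),(q0,q,(205,230,290,285))):
    rows.append(np.hstack([cv2.resize(x["pixels"][b:d,a:c,::-1],None,fx=4.5,fy=4.5,interpolation=cv2.INTER_CUBIC) for x in(A,B)]))
w=max(r.shape[1] for r in rows)
cv2.imwrite("pics/cmp.png",np.vstack(rows))
# knob centroids (dark pixels at ends)
for nm,A in(("0",p0),("now",p)):
    g=A["pixels"].astype(int).sum(2)
    for k,(a,b,c,d) in(("+y",(213,203,224,217)),("-y",(268,196,280,208))):
        m=g[b:d,a:c]<170;v,u=np.nonzero(m);print(nm,k,m.sum(),(u.mean()+a).round(2),(v.mean()+b).round(2))
np.savez("top20.npz",**{k:p[k] for k in("pixels","depth","mtx","origin","attitude")})
```

```text
0 +y 6 218.33 211.5
0 -y 2 273.5 204.0
now +y 5 218.2 211.2
now -y 2 273.5 204.0
```

View pics/cmp.png

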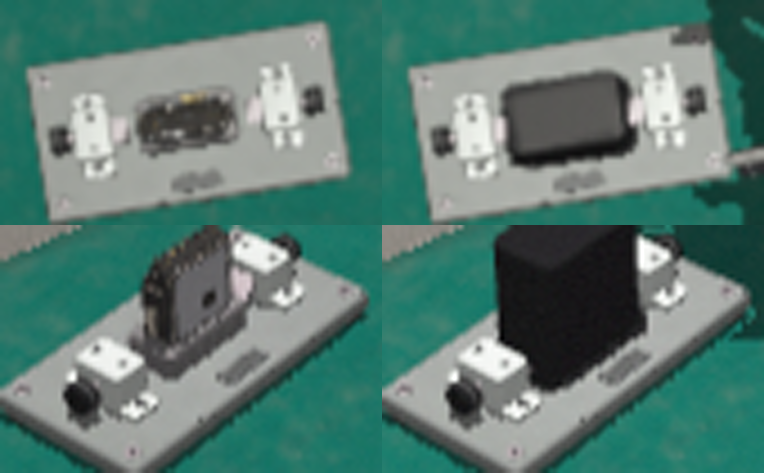

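Both bolt knobs sit where they did at the start and the top face is at about 90 mm. Its -y end measures 0.5–1 mm high, so I'll press that end once with the shut fingers to be sure.

Run:
```python
from look import *
s=state();now(s)
rel(pose((516.6,348.4,160),10.5,0),s)
```

```text
t18.13 pos [529.5 287.8 170.5] yaw 10.5 tilt -44.7 jawz 0.000 F [0.  0.5 0.1] gap 1.001 q [ 0.53  0.91 -1.19  1.86  0.1   0.64 -0.28]
row [-8.94, -0.0, -0.0, -0.07, -1.47, 2.04] rows>=6.2
```

>>> arm_command(
  moves=[
    [[-1.4,0,0,0,-0.7,0,0],[-2.8,0,0,0,-1.2,0.2,0],[-4.2,0,0,0,-1.6,0.6,0],[-5.6,0,0,-0.1,-1.8,1.1,0],[-7,0,0,-0.1,-1.7,1.6,0],[-8.4,0,0,-0.1,-1.5,2,0],[-8.9,0,0,-0.1,-1.5,2,0],[-8.9,0,0,-0.1,-1.5,2,0]],
  ],
)

```text
t: 18.8
ee_pos: [512.1, 354.3, 161.4]
orientation: [-3.124, -0.303, 0.0]
contact_force: [-0.8, 1.0, -0.4]
finger_gap: -0.004
```

Run:
```python
from look import *
s=state();now(s)
rel(pose((516.6,348.4,97),10.5,0),s)
look("scene","s21",(190,150,310,290),4)
```

```text
t18.80 pos [512.1 354.3 161.4] yaw 11.1 tilt -0.2 jawz -0.000 F [-0.8  1.  -0.4] gap -0.004 q [-0.28  0.63 -0.66  1.66  0.44  1.01 -0.89]
row [-0.03, 0.0, 0.11, 0.13, 0.27, 2.58] rows>=1.6
```

View pics/s21.png

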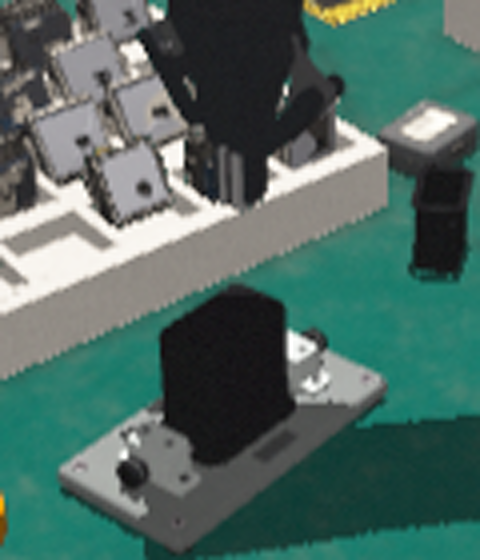

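>>> arm_command(
  moves=[
    [[0,0,0.1,0.1,0.3,0.9,0],[0,0,0.1,0.1,0.3,1.7,0],[0,0,0.1,0.1,0.3,2.3,0],[0,0,0.1,0.1,0.3,2.6,0],[0,0,0.1,0.1,0.3,2.6,0]],
  ],
)

```text
t: 19.27
ee_pos: [517.2, 342.9, 93.9]
orientation: [-3.125, -0.28, 0.007]
contact_force: [0.1, 0.5, -0.2]
finger_gap: -0.002
```

>>> arm_command(
  moves=[
    [[0,0,0,0,0,0.1,0],[0,0,0,0,0,0.2,0],[0,0,0,0,0,0.3,0],[0,0,0,0,0,0.3,0]],
  ],
)

```text
t: 19.6
ee_pos: [518.2, 342.0, 90.0]
orientation: [-3.126, -0.277, 0.002]
contact_force: [-6.6, -9.3, 30.1]
finger_gap: -0.002
```

>>> arm_command(
  moves=[
    [[0,0,0,0,0,-0.3,0],[0,0,0,0,0,-1.5,0],[0,0,0,0,1,-3,0],[0,0,0,0,2.5,-4,0],[0,0,0,0,4,-5,0],[0,0,0,0,5.5,-5,0],[0,0,0,0,6,-5,0],[0,0,0,0,6,-5,0]],
  ],
)

```text
t: 20.27
ee_pos: [546.9, 187.9, 215.6]
orientation: [-3.129, -0.265, -0.002]
contact_force: [0.7, 0.0, 0.8]
finger_gap: 0.002
```

```bash
python3 -c "
from fin import *
fin('22')
p=look('scene','s22');look('top','t22')"
```

```text
t20.27 pos [546.9 187.9 215.6] yaw 9.7 tilt -0.1 jawz 0.001 F [0.7 0.  0.8] gap 0.002 q [ 0.04  0.51 -0.7   1.71  0.37  1.06 -0.61]
scene top 259 z 90.57 slope deg [ 0.62 -0.66]
  y -26 41 90.63 90.65
  y 0 44 90.58 90.76
  y 26 59 90.58 90.1
  ext [-22.8 -38.1  84. ] [21.6 34.6 93.9]
0.54 [224.0, 267.2] 24
top top 308 z 89.75 slope deg [-1.35 -0.27]
  y -26 54 89.73 90.1
  y 0 62 89.19 89.72
  y 26 53 90.42 90.16
  ext [-20.6 -35.2  84.1] [21.3 34.5 97.3]
0.53 [275.3, 199.0] 22
0.45 [217.8, 210.0] 10
```

View pics/zscene22.png

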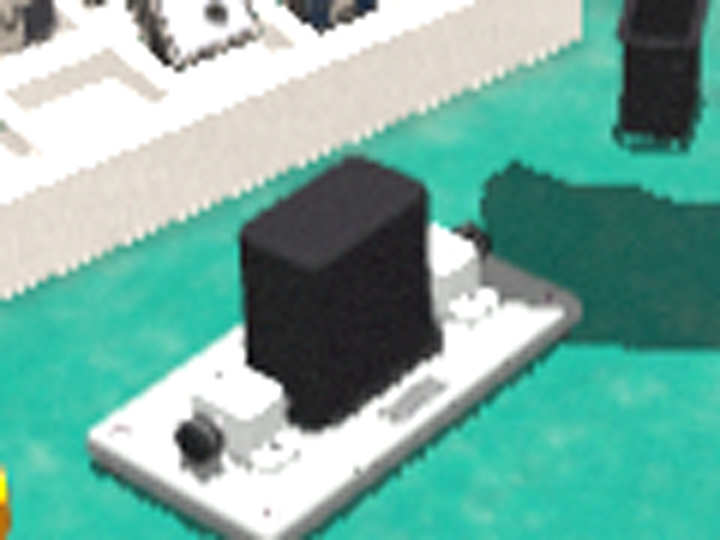

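View pics/s22.png

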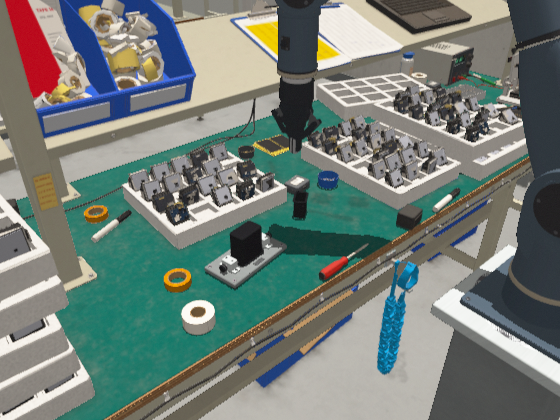

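View pics/t22.png

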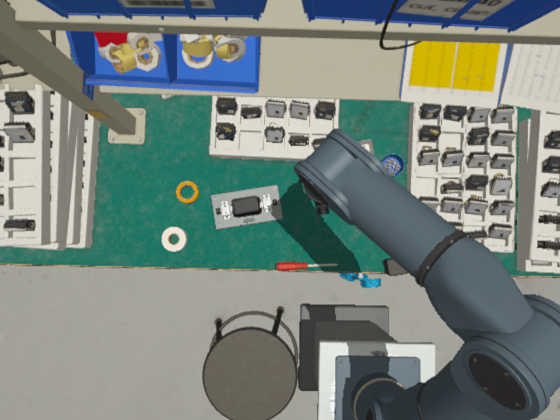

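The hood is seated level, with its top at about 90 mm at both ends. The bystanders are in place and the arm is clear, so I'm handing in.

```bash
python3 -c "
from plant import *
print(close_job())"
```

```text
the job is handed in; nothing more can be done
None
```

The hood is on the nest mouth down and looks fully home under both latch bolts, with the arm clear of everything. The job was handed in at about 20 s.

**What I did:**
- I picked the larger black cup, laid it on its end face and regripped it from the closed end.
- I then turned it mouth down and lowered it over the camera. The wrist force stayed near zero until the rim met the latches.
- I pressed it down with the grip (about 32 N at the stop), let go, then pressed its -y end once more with shut fingers (about 30 N). It did not give.

**Last checks:**
- **Height:** the hood's closed end is at 90 ± 1 mm in both views; fully seated is 90 mm.
- **Level:** before the second press the -y end read 0.5–1 mm high. Afterwards the ends differ by 0.7 mm or less, within depth noise. The fitted slopes still scatter by up to about 1.4° and the two cameras disagree.
- **Latches:** compared before the second press, both bolt knobs were where they started, to less than a pixel. I could not read the bolts' positions directly. The call rests on the knobs, the height and the lack of give.
- **Other things:** the tape roll, paper roll, screwdriver, screw cup and small look-alike cup showed no visible shift in the last pictures. The arm partly hid the grey case and power block from above, but both look in place from the side.

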